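# Fit a brake-shoe hold-down spring and its cup

## Robot

A 6-joint arm with a two-finger parallel gripper is mounted at the origin on the work surface. World frame = base frame: x ahead of the robot, y to its left, z up, the work surface at z = 0. Lengths are in m, angles in rad, forces in N, time in s.
With the tool pointing down it reaches from about 0.425 to 0.95 m from the base axis. Payload 3.5 kg.
Tool frame: the origin (TCP) lies on the centre line of the jaws, within the pads' length; the fingertips stand 25 mm ahead of it and the grasp point (between the pads) lies 6 mm ahead of it; y points along the fingers, z is the direction in which the jaws open and shut, and the axes are right-handed (so a half turn about y gives the same grasp; the last joint's range is limited). The gripper opens to 85 mm and grips with 20 to 120 N. Pads are 22 mm wide; open, the fingers measure 114 mm over their backs; the gripper's body (76 mm by 85 mm) begins 54 mm behind the grasp point. The pads swing forward as they close: fully open they stand 13 mm farther back than shut.
Start: joints at [0.971, 0.286, 1.577, -0, 1.279, -0.15], TCP at [0.293, 0.608, 0.256] pointing down, gripper open.
Joint ranges: [-2.77, 2.77], [-0.9, 2.22], [0.21, 2.48], [-1.53, 4.67], [0.24, 2.81], [-2.84, 2.84]. Speed limits (rad/s): [2.79, 2.79, 3.14, 3.14, 3.14, 3.14].

## Interface

Orientations are given as a unit quaternion [x, y, z, w].
In Python, from plant import ctrl gives the robot as it stands.
- The arm moves only by the tool arm_command, never from a script. Its argument "steps" is a list of rows, each an object with "hand": the opening, from 0 (shut) to 1 (fully open); "travel": the shift along the tool's x, y, z in units of 0.3 m (1.0 is 0.3 m), a list of three; "rotation": the turn, a rotation vector about the tool's x, y, z in units of 30 degrees (1.0 is 30 degrees), a list of three. A call has 1 to 20 rows; each row shifts and turns the pose as measured when the row begins, along the tool's axes as they then stand; what a row does not reach is not made up. A row lasts 1/8 s, in which the tool goes at most 62.5 mm and 10.7 degrees, less where a joint would pass 70% of its speed; a pose out of reach is approached as far as the arm can. A call with a number of a shift or a turn outside -1 to 1 is refused whole. A call with a gripper value outside its range is refused whole. The fingers move at their own pace and stop on an object; "grip_force" is the grip in N (left out, the last holds). Time passes only in rows, so rows that do not move let the fingers close. It gives the time, the measured TCP pose, the force and the opening at its end, in the units of the state.
- ctrl.get_state(): the state, without advancing time (a new reading comes with each control period).
- ctrl.read_camera(name): name is "side" or "top" or "wrist"; returns (picture, depth): 420x560x3 uint8, blue, green, red; 420x560 float32, m along the optical axis (not along the pixel's ray), 0 where there is no reading.
- ctrl.camera_params(name): a dict with "fx", "fy", "cx", "cy" (pixels), "extrinsics" (4x4, takes a point from camera to world coordinates); the wrist camera has in their place "tool_from_camera" (4x4, takes a point from camera to tool coordinates, whose origin is the TCP and whose axes are the tool frame's). Camera axes: x right, y down, z forward; pixel columns grow to the right and rows downward; lengths in m; the calibration is good to about 2 mm. A picture is of the moment at which its call begins: read the wrist's pose just before it. camera_params takes no time and is no camera call.
- ctrl.sign_off(): hands the job in, once; it reports no verdict.
Trained networks look in the newest picture that a camera, given by its name, has taken for a name from the list of things; names that differ only in an ending like _2 or _b are one class to them, and where a whole thing is asked for, a point or a joint stands for the part that bears it (a point fixed in the world has none). Each returns a list of dicts, best first, with "score" (0 to 1); they miss things now and then, are a little off and sometimes report something else, mostly with a low value. They report only what shows in the picture. A call takes as long as a camera call. They do not tell look-alikes from the thing itself.
- ctrl.masks_of(camera, thing): "region" (420x560 bool, what is visible of it) and "at" ([column, row] in pixels, amid what is visible of it).
The state is a dict: "time": time; "qpos": joint angles; "dq": joint speeds; "joint_efforts": joint torques, N m; "eef_pos": TCP position; "tcp_rot": TCP orientation; "contact_force": force on the tool from outside, world axes, zero at the start; "wrist_torque": the same for the moment, N m; "opening": opening from 0.0 (shut) to 1.0 (fully open).
Only numpy, scipy, OpenCV 4.12 (cv2) and the standard library are available. Lean on these libraries where they do the work, as an engineer would, in place of code of your own. Each camera call takes 0.05 s, during which the arm holds its last target.

## Task

The near shoe of this drum brake still needs its hold-down: thread the coil spring, bent end down, over the T-headed pin until it stands on the shoe, working it gently with small twists whenever it snags on the pin's head rather than forcing it. Then put the slotted cup over the pin on top of the spring, press it down past the head, turn it across the head and let go, so that the spring holds it locked under the head. Leave the nut and the other parts on the bench where they are.

Things in the scene. Friction and masses are not known exactly. Their poses are not given: they have to be found in the camera images.
- brake: Fixed drum brake, 330 mm across, face up on battens; origin at bench level under its centre, z up. Near shoe on its -x side; the far shoe's hold-down is already fitted. Web tops are flat, 60 mm above the bench, 66 to 139 mm from the centre; shoe rims at 135 to 149 mm, up to 79 mm high. Return springs cross at y = 74 and -78 mm, up to 76 mm high.
- pin_top (a point): Centre of the top of the bare T-headed pin on the near shoe, 44 mm above its web; axes of the brake. Upright steel pin that does not turn: shank 6 mm thick, head a bar 17 mm long, 6 wide, 7 high. The way the bar points is NOT in this pose: any direction is possible; see or feel it. Poses read 1 to 2 mm off.
- spring_mid (a point): Centre of the loose coil spring standing on the bench, fixed 21 mm above its lowest coil; z up. Outside 28, inside 22, wire 3, length 42 mm; whole spring 1 N/mm, at most 14 mm. The lowest coil ends in a straight wire bent across it, parallel to x on the +y side, its near edge 4.75 mm off the axis: centred, the pin's bar passes it within about 13 degrees of x (either way), else snags.
- cup_mid (a point): Centre, half-way up, of the loose spring cup lying mouth down; z up. Outside 39, 14 high, 34 mm inside the skirt; top plate 3 mm thick with a slot through it, 22 mm long along x, 10.5 wide: the pin's bar passes within about 15 degrees of x. Locked, its slot is 45 to 90 degrees across the bar, this point is 14 mm below the pin top and the spring pushes up 8 N.
- nut_mid (a point): Centre, half-way up, of a loose six-sided castle nut, 40 mm across flats, 26 mm high: a bystander.
- bearing_mid (a point): Centre, half-way up, of a loose roller bearing, 62 mm across, 21 mm high: a bystander.
Not all that is in view belongs to the job. Leave any brown look-alike of the part that bears cup_mid alone.

How it is judged:
By the outcome, as a careful person would: the job done as asked, in the order asked, and still so for the second after the job is handed in, with the robot touching nothing.
It also fails if it takes over 72 s, if anything falls off the work surface, if the arm or the gripper's body presses on something with over 40 N, if the wrist force passes 120 N, or if a joint passes its speed limit or range.

## Working session

There is one attempt and no reset: what is moved stays moved. The work goes in short steps, Python scripts to look and compute and a tool call to move; the robot and the scene stay as the last step left them, time stands still between calls to the robot, and variables do not carry over. Pictures are saved under pics/ and viewed, and the job is handed in when it is done.

Besides the shell and the picture viewer there is one more tool, called after "Call:" as name(argument=value, ...), one argument or row to a line, values as JSON. arm_command: Moves the arm, as the interface text tells. Shifts and turns lie within -1 to 1; 1 stands for 0.3 m of shift or 30 degrees of turn. Its arguments: {"type":"object","properties":{"steps":{"type":"array","items":{"type":"object","properties":{"hand":{"type":"number"},"travel":{"type":"array","items":{"type":"number","minimum":-1,"maximum":1}},"rotation":{"type":"array","items":{"type":"number","minimum":-1,"maximum":1}}}}},"grip_force":{"type":"number"}},"required":["steps"]}

```bash
ls; mkdir -p pics
cat > h.py <<'E'
import numpy as np,cv2
from plant import ctrl
from scipy.spatial.transform import Rotation as R
def ext(cam,st=None):
    p=ctrl.camera_params(cam)
    if 'extrinsics' in p: return p,np.array(p['extrinsics'])
    T=np.eye(4);T[:3,:3]=R.from_quat(st['tcp_rot']).as_matrix();T[:3,3]=st['eef_pos']
    return p,T@np.array(p['tool_from_camera'])
def cloud(d,p,T):
    v,u=np.mgrid[:d.shape[0],:d.shape[1]]
    P=np.stack([(u-p['cx'])/p['fx']*d,(v-p['cy'])/p['fy']*d,d],-1)
    return P@T[:3,:3].T+T[:3,3]
def shot(cam,name=None):
    st=ctrl.get_state(); im,d=ctrl.read_camera(cam)
    p,T=ext(cam,st)
    if name: cv2.imwrite('pics/'+name+'.png',im)
    np.savez('last_%s.npz'%cam,im=im,d=d,T=T,K=[p['fx'],p['fy'],p['cx'],p['cy']])
    return im,d,p,T,st
def proj(X,p,T):
    c=np.linalg.inv(T)@np.append(X,1); return np.array([p['fx']*c[0]/c[2]+p['cx'],p['fy']*c[1]/c[2]+p['cy']])
E
python3 - <<'E'
from h import *
print(ctrl.get_state())
for c in ['top','side','wrist']:
    im,d,p,T,st=shot(c,c+'0'); print(c,p['fx'],T.round(3).tolist())
    if c!='side':
      C=cloud(d,p,T)
      for t in ['brake','pin_top','spring_mid','cup_mid','nut_mid','bearing_mid']:
        for r in ctrl.masks_of(c,t):
            m=r['region']; pts=C[m&(d>0)]
            print(c,t,round(r['score'],2),np.round(r['at']),m.sum(),np.median(pts,0).round(3) if len(pts) else None, np.percentile(pts[:,2],98).round(3) if len(pts) else None)
print(ctrl.get_state()['time'])
E
```

```text
pics
{'time': 0.0, 'qpos': array([ 9.71013364e-01,  2.87168998e-01,  1.57815608e+00,  3.10223079e-05,
        1.27859352e+00, -1.49989548e-01]), 'dq': array([ 5.94299591e-05,  1.58556190e-05,  8.85065898e-04, -6.85574123e-04,
       -1.04857575e-04, -9.56779817e-04]), 'joint_efforts': array([-1.86249326e-04, -4.05972254e+01, -2.92633277e+01, -6.81749748e-05,
        5.66146089e-03, -1.97176411e-05]), 'eef_pos': array([0.2931015 , 0.60739053, 0.25495621]), 'tcp_rot': array([ 0.69006003, -0.15800269,  0.15738092, -0.68853725]), 'contact_force': array([ 0.38300082,  0.30741294, -0.46378278]), 'wrist_torque': array([ 0.03955117, -0.02866768,  0.021568  ]), 'opening': 1.002037001096565}
top 433.35734600403265 [[0.028, -0.992, 0.122, 0.442], [-0.999, -0.03, -0.015, -0.093], [0.019, -0.121, -0.992, 0.851], [0.0, 0.0, 0.0, 1.0]]
top brake 0.65 [134. 180.] 23986 [0.58  0.168 0.058] 0.081
top pin_top 0.57 [134. 182.] 24388 [0.58  0.169 0.058] 0.081
top spring_mid 0.5 [335. 175.] 190 [ 0.599 -0.219  0.025] 0.043
top cup_mid 0.83 [320. 275.] 307 [ 0.406 -0.19   0.013] 0.016
top cup_mid 0.7 [358. 206.] 276 [ 0.548 -0.269  0.013] 0.016
top cup_mid 0.69 [276. 199.] 248 [ 0.554 -0.101  0.013] 0.016
top cup_mid 0.67 [331. 234.] 227 [ 0.487 -0.207  0.013] 0.016
top cup_mid 0.61 [285. 240.] 233 [ 0.482 -0.124  0.013] 0.016
top nut_mid 0.88 [405. 221.] 406 [ 0.524 -0.354  0.02 ] 0.027
top bearing_mid 0.73 [386. 140.] 728 [ 0.687 -0.328  0.017] 0.022
top bearing_mid 0.3 [410. 214.] 412 [ 0.525 -0.356  0.021] 0.027
side 399.41239478231137 [[0.728, -0.539, 0.425, 0.263], [-0.686, -0.555, 0.47, -0.419], [-0.018, -0.633, -0.774, 0.606], [0.0, 0.0, 0.0, 1.0]]
wrist 351.3563290946709 [[0.435, 0.867, 0.244, 0.232], [0.9, -0.419, -0.117, 0.637], [0.001, 0.271, -0.963, 0.375], [0.0, 0.0, 0.0, 1.0]]
wrist brake 0.78 [ 64. 416.] 203 [0.442 0.253 0.029] 0.034
wrist pin_top 0.64 [ 65. 417.] 207 [0.442 0.253 0.029] 0.298
0.75
```

Run:
```python
import cv2
im=cv2.imread('pics/top0.png')
cv2.imwrite('pics/top0c.png',cv2.resize(im[120:300,240:440],None,fx=4,fy=4,interpolation=cv2.INTER_CUBIC)[:600])
cv2.imwrite('pics/top0b.png',cv2.resize(im[70:290,30:250],None,fx=2.7,fy=2.7,interpolation=cv2.INTER_CUBIC))
```

```text
(no output)
```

View pics/top0.png

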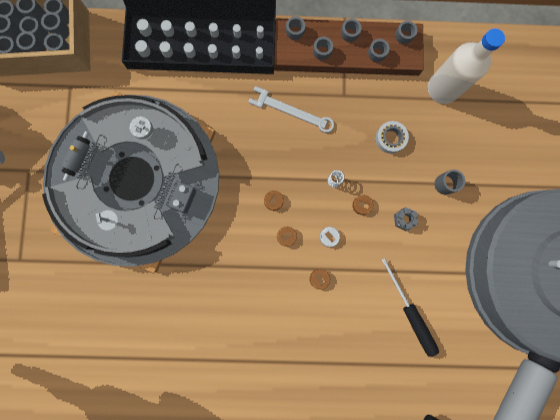

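View pics/side0.png

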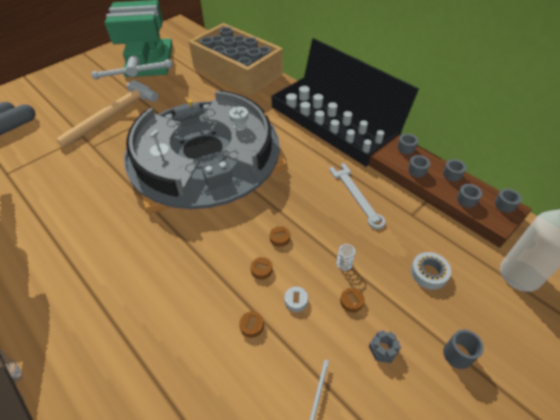

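```bash
ls -la pics
```

```text
total 1648
drwxr-xr-x 2 agent agent   4096 Dec  7 16:50 .
drwxr-xr-x 3 agent agent   4096 Dec  7 16:49 ..
-rw-r--r-- 1 agent agent 297149 Dec  7 16:49 side0.png
-rw-r--r-- 1 agent agent 310958 Dec  7 16:49 top0.png
-rw-r--r-- 1 agent agent 389533 Dec  7 16:50 top0b.png
-rw-r--r-- 1 agent agent 377272 Dec  7 16:50 top0c.png
-rw-r--r-- 1 agent agent 292433 Dec  7 16:49 wrist0.png
```

View pics/top0c.png

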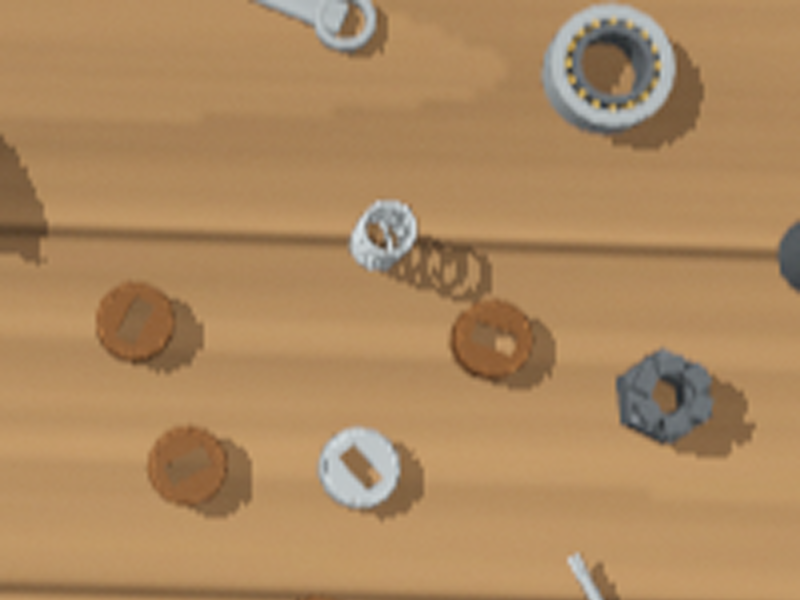

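View pics/top0b.png

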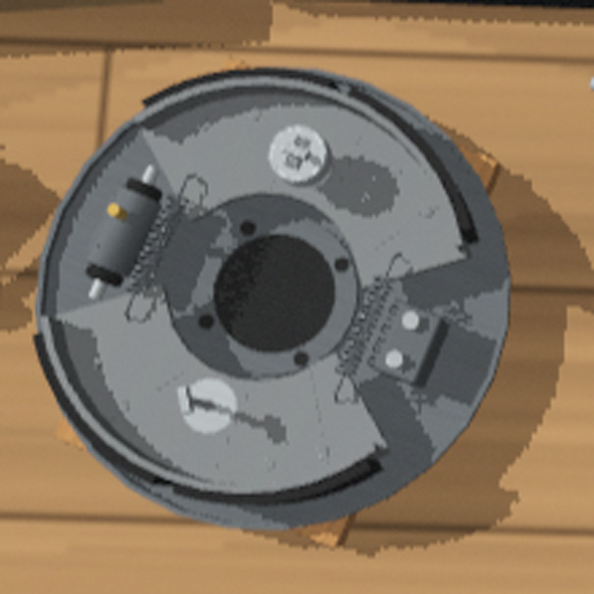

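Cup candidates in the top image are silver at (330,237) and brown look-alikes at (274,201), (287,237), (363,206) and (320,280). I choose the silver one. The spring is at (337,178), and the bare T pin is near (102,216) on the near shoe.

```bash
cat >> h.py <<'E'
def plan(pos,yaw=None,st=None):
    """rows to reach pos (m) ; yaw = world angle (deg) of tool z (opening dir), tool straight down"""
    st=st or ctrl.get_state(); M=R.from_quat(st['tcp_rot']).as_matrix(); P=np.array(st['eef_pos'])
    d=M.T@(np.array(pos)-P)
    cur=np.degrees(np.arctan2(M[1,2],M[0,2]))
    if yaw is None: yaw=cur
    best=None
    a=np.radians(yaw); z=np.array([np.cos(a),np.sin(a),0]); y=np.array([0,0,-1.]); x=np.cross(y,z)
    Mt=np.stack([x,y,z],1)
    rv=R.from_matrix(M.T@Mt).as_rotvec(degrees=True)
    print('pos',P.round(4),'yaw',cur.round(2),'tilt',M[:,1].round(4),'local d mm',(d*1000).round(1),'units',(d/0.3).round(4),'n62',np.linalg.norm(d)/.0625,'rot deg',rv.round(2),'units',(rv/30).round(4), 'q6',st['qpos'][5].round(2),'t',st['time'])
E
python3 - <<'E'
from h import *
L=np.load('last_top.npz');d=L['d'];K=L['K'];p=dict(fx=K[0],fy=K[1],cx=K[2],cy=K[3]);C=cloud(d,p,L['T'])
m=(C[...,2]>0.083)&(C[...,2]<.12)&(d>0)
m[:, 230:]=0; m[:100]=0
n,l,s,c=cv2.connectedComponentsWithStats(m.astype(np.uint8))
for i in range(1,n): print(s[i],c[i],C[l==i].mean(0),C[l==i].max(0))
# hub hole etc.
t=ctrl.camera_params('wrist'); print(np.array(t['tool_from_camera']).round(4).tolist(),t['cx'],t['cy'])
plan([.4,.25,.25])
E
```

```text
[130 117  23  23 377] [140.99204244 127.87002653] [0.66573991 0.14245587 0.095407  ] [0.68605565 0.16214882 0.10555398]
[ 96 213   9  11  56] [ 99.03571429 218.26785714] [0.50156834 0.2022774  0.10007477] [0.51039914 0.20692248 0.10591879]
[[0.0002, 0.9625, 0.2711, -0.0676], [-0.0008, -0.2711, 0.9625, -0.1184], [1.0, -0.0004, 0.0007, -0.0003], [0.0, 0.0, 0.0, 1.0]] 273.30894982280864 212.43838457468445
pos [0.2935 0.6079 0.2563] yaw 64.23 tilt [ 0.  0. -1.] local d mm [ 251.5    6.3 -275.9] units [ 0.8385  0.0211 -0.9198] n62 5.975046534111934 rot deg [-0.  0. -0.] units [-0.0001  0.     -0.    ] q6 -0.15 t 0.75
```

Call:
arm_command(
  steps=[
    {"hand":1,"travel":[0.152,0,-0.115],"rotation":[0,0,0]},
    {"hand":1,"travel":[0.152,0,-0.115],"rotation":[0,0,0]},
    {"hand":1,"travel":[0.152,0,-0.115],"rotation":[0,0,0]},
    {"hand":1,"travel":[0.152,0,-0.115],"rotation":[0,0,0]},
    {"hand":1,"travel":[0.152,0,-0.115],"rotation":[0,0,0]},
    {"hand":1,"travel":[0.152,0,-0.115],"rotation":[0,0,0]},
    {"hand":1,"travel":[0.152,0,-0.115],"rotation":[0,0,0]},
    {"hand":1,"travel":[0.152,0,-0.115],"rotation":[0,0,0]},
  ],
)

```text
time: 1.75
eef_pos: [0.5074, 0.1929, 0.2579]
tcp_rot: [-0.688, 0.153, -0.157, 0.691]
contact_force: [0.2, 0.9, 0.4]
opening: 1.0
```

Run:
```python
from h import *
im,d,p,T,st=shot('wrist','w1'); plan([.502,.202,.25],st=st)
print(st['dq'].round(3))
u=proj([.502,.202,.104],p,T).astype(int); print(u)
C=cloud(d,p,T)
m=(C[...,2]>0.085)&(C[...,2]<.115)&(d>0); n,l,s,c=cv2.connectedComponentsWithStats(m.astype(np.uint8))
for i in range(1,n):
    if s[i][4]>20: print(s[i],c[i],C[l==i].mean(0),np.linalg.svd((C[l==i]-C[l==i].mean(0))[:,:2],full_matrices=0)[2][0])
```

```text
pos [0.5074 0.1929 0.2579] yaw 64.71 tilt [ 0.0059  0.003  -1.    ] local d mm [-8.8  7.9  5.9] units [-0.0294  0.0263  0.0197] n62 0.21133634986278227 rot deg [-0.3  -0.    0.23] units [-0.01   -0.      0.0077] q6 -0.95 t 1.75
[-0.864  0.067 -0.072  0.005 -0.006 -0.857]
[279 189]
[273 181  19  21 190] [282.34736842 190.51052632] [0.50333426 0.20348651 0.10365608] [0.96302268 0.26942033]
[279 345  41  31 901] [298.00110988 360.02441731] [0.65982281 0.14743153 0.095378  ] [-0.29351996 -0.95595295]
```

View pics/w1.png

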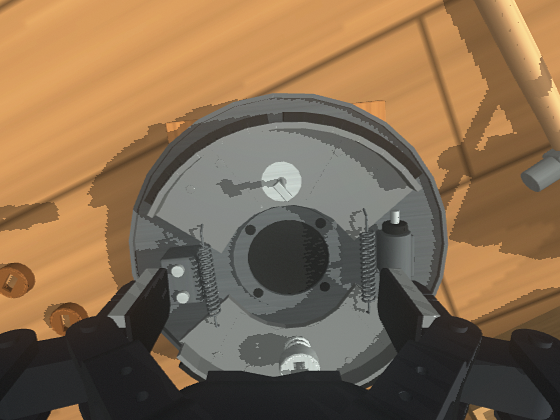

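Run:
```python
from h import *
im,d,p,T,st=shot('wrist'); im,d,p,T,st=shot('wrist','w2'); plan([.502,.202,.25],st=st)
print(st['dq'].round(3))
C=cloud(d,p,T)
m=(C[...,2]>0.08)&(C[...,2]<.115)&(d>0); n,l,s,c=cv2.connectedComponentsWithStats(m.astype(np.uint8))
for i in range(1,n):
    if s[i][4]>20:
        q=C[l==i]; r=cv2.minAreaRect((q[:,:2]*1000).astype(np.float32)); print(s[i],c[i],q.mean(0),np.linalg.svd((q-q.mean(0))[:,:2],full_matrices=0)[2][0],r)
x,y=c[1].astype(int)
cv2.imwrite('pics/w2c.png',cv2.resize(im[y-30:y+30,x-40:x+40],None,fx=10,fy=10,interpolation=cv2.INTER_CUBIC))
```

```text
pos [0.509  0.1902 0.2579] yaw 64.34 tilt [ 0.0066  0.0013 -1.    ] local d mm [-11.5   7.9   7.5] units [-0.0382  0.0263  0.0251] n62 0.25336905333023474 rot deg [-0.23 -0.    0.31] units [-0.0077 -0.      0.0102] q6 -0.95 t 1.85
[ 0.081 -0.005  0.012  0.057  0.019  0.051]
[291 118  20   7  59] [300.69491525 121.30508475] [0.46443673 0.23707643 0.08061715] [-0.44333274 -0.89635712] ((464.1772766113281, 237.0681915283203), (15.568682670593262, 4.749104976654053), 64.28333282470703)
[261 121   9   7  21] [265.14285714 124.52380952] [0.45418064 0.20986948 0.08048194] [ 0.04963827 -0.99876726] ((454.3963317871094, 210.05557250976562), (7.563407897949219, 3.755959987640381), 86.75155639648438)
[270 120   9   7  21] [273.71428571 122.76190476] [0.4559572  0.21677613 0.08040984] [0.13210714 0.99123544] ((455.6531677246094, 216.92127990722656), (7.276970863342285, 4.2245283126831055), 78.0408935546875)
[248 125  12   5  21] [253.23809524 127.04761905] [0.45176247 0.20021719 0.08042831] [0.56527572 0.82490203] ((451.9727783203125, 200.24530029296875), (9.090970039367676, 2.6340854167938232),
[... 2485 characters left out ...]
9375), (38.34368896484375, 30.902128219604492), 77.85033416748047)
[180 352   9  10  28] [184.25       356.42857143] [0.61982925 0.03975043 0.08039491] [0.99704329 0.07684192] ((620.0380859375, 40.126502990722656), (10.478490829467773, 4.856291770935059), 15.488683700561523)
[189 361  19  15  61] [198.3442623  368.04918033] [0.63789276 0.04568302 0.08048831] [0.93028112 0.36684742] ((637.3303833007812, 45.41688537597656), (22.799718856811523, 5.310782432556152), 23.604475021362305)
[355 364  33  22 111] [371.56756757 375.16216216] [0.72168188 0.19880916 0.08062287] [ 0.18091343 -0.98349902] ((721.8829345703125, 198.66848754882812), (7.110888481140137, 38.205360412597656), 11.003273010253906)
```

View pics/w2c.png

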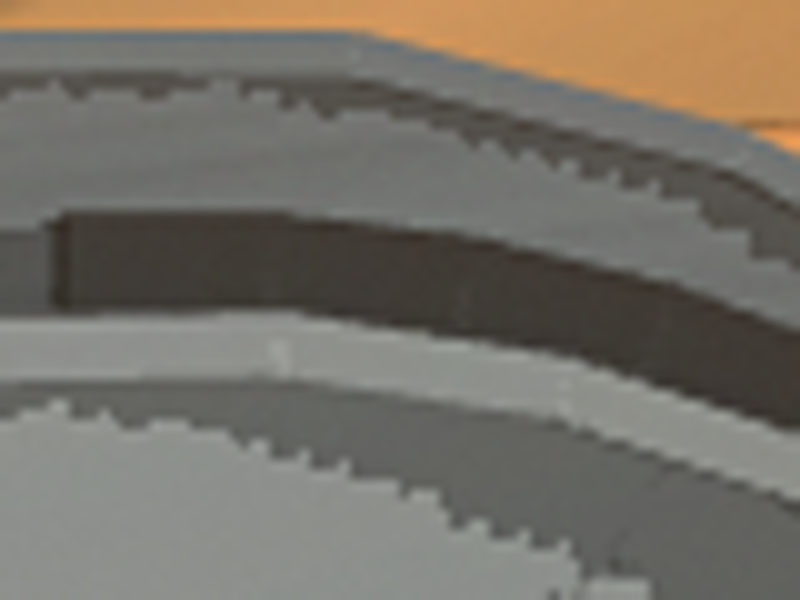

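Pin seen by the wrist camera: bar centre about (0.504, 0.203), top z about 0.1035, bar angle about 16° from world x. The crop itself missed the pin, because it was centred on the rim. Next I go to view the spring and cup.

Call:
arm_command(
  steps=[
    {"hand":1,"travel":[0.083,0.003,-0.161],"rotation":[0,0,0]},
    {"hand":1,"travel":[0.083,0.003,-0.161],"rotation":[0,0,0]},
    {"hand":1,"travel":[0.083,0.003,-0.161],"rotation":[0,0,0]},
    {"hand":1,"travel":[0.083,0.003,-0.161],"rotation":[0,0,0]},
    {"hand":1,"travel":[0.083,0.003,-0.161],"rotation":[0,0,0]},
    {"hand":1,"travel":[0.083,0.003,-0.161],"rotation":[0,0,0]},
    {"hand":1,"travel":[0.083,0.003,-0.161],"rotation":[0,0,0]},
    {"hand":1,"travel":[0,0,0],"rotation":[0,0,0]},
  ],
)

```text
time: 2.9
eef_pos: [0.5223, -0.1881, 0.251]
tcp_rot: [-0.688, 0.148, -0.154, 0.694]
contact_force: [0.5, 0.3, -0.3]
opening: 0.999
```

Run:
```python
from h import *
im,d,p,T,st=shot('wrist','w3'); plan([.52,-.19,.25],st=st)
print(st['dq'].round(3))
C=cloud(d,p,T)
for t in ['spring_mid','cup_mid']:
    for r in ctrl.masks_of('wrist',t):
        m=r['region']; pts=C[m&(d>0)]
        print(t,round(r['score'],2),np.round(r['at']),m.sum(),np.median(pts,0).round(4),np.percentile(pts[:,2],[2,98]).round(4))
```

```text
pos [ 0.5223 -0.1881  0.251 ] yaw 65.28 tilt [ 0.0098  0.0063 -0.9999] local d mm [-1.3  1.  -2.7] units [-0.0043  0.0033 -0.009 ] n62 0.05035475029109049 rot deg [-0.56 -0.    0.36] units [-0.0187 -0.0001  0.012 ] q6 -1.68 t 2.9
[ 0.054 -0.022  0.026  0.034  0.02   0.001]
spring_mid 0.97 [279. 262.] 771 [ 0.6008 -0.2175  0.0258] [0.0011 0.0434]
cup_mid 0.97 [239. 152.] 932 [ 0.4873 -0.2077  0.0147] [0.0033 0.0163]
cup_mid 0.97 [362. 173.] 1006 [ 0.5546 -0.0995  0.0148] [0.0024 0.0163]
cup_mid 0.96 [210. 233.] 893 [ 0.551  -0.2714  0.0147] [0.0018 0.0163]
cup_mid 0.91 [215.  75.] 1089 [ 0.4071 -0.1914  0.0146] [0.0095 0.0163]
cup_mid 0.73 [307. 121.] 1060 [ 0.4859 -0.1259  0.0147] [0.001  0.0163]
cup_mid 0.45 [223. 348.] 1814 [ 0.6808 -0.3248  0.0192] [0.0012 0.0229]
```

View pics/w3.png

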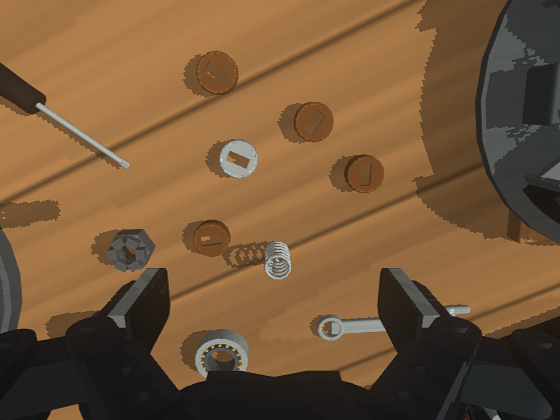

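Call:
arm_command(
  steps=[
    {"hand":1,"travel":[0.127,0.118,0.004],"rotation":[0,0,0.005]},
    {"hand":1,"travel":[0.127,0.118,0.004],"rotation":[0,0,0.005]},
    {"hand":1,"travel":[0.127,0.118,0.004],"rotation":[0,0,0]},
    {"hand":1,"travel":[0.127,0.118,0.004],"rotation":[0,0,0]},
    {"hand":1,"travel":[0,0,0],"rotation":[0,0,0]},
  ],
)

```text
time: 3.68
eef_pos: [0.6711, -0.2305, 0.1074]
tcp_rot: [-0.688, 0.143, -0.146, 0.696]
contact_force: [-1.0, 1.1, -0.1]
opening: 1.001
```

Run:
```python
from h import *
im,d,p,T,st=shot('wrist','w4'); plan([.66,-.247,.11],st=st)
print(st['dq'].round(3))
u=proj([.6008,-.2175,.02],p,T).astype(int); print(u)
x,y=u; y=max(y,45); C=cloud(d,p,T)
cv2.imwrite('pics/w4c.png',cv2.resize(im[y-45:y+45,x-60:x+60],None,fx=6.6,fy=6.6,interpolation=cv2.INTER_CUBIC))
for r in ctrl.masks_of('wrist','spring_mid')[:1]:
        m=r['region']; pts=C[m&(d>0)]; 
        print(np.round(r['at']),m.sum())
        for a,b in [(-.005,.006),(.006,.012),(.02,.03),(.038,.05)]:
            q=pts[(pts[:,2]>a)&(pts[:,2]<b)][:,:2].astype(np.float32)*1000
            if len(q)>5: print(a,len(q),cv2.minEnclosingCircle(q))
# cup slot from w3
im=cv2.imread('pics/w3.png'); cv2.imwrite('pics/w3c.png',cv2.resize(im[130:190,200:280],None,fx=8,fy=8,interpolation=cv2.INTER_CUBIC))
```

```text
pos [ 0.6711 -0.2305  0.1074] yaw 66.36 tilt [ 0.0063  0.0103 -0.9999] local d mm [ -3.5  -2.9 -19.5] units [-0.0117 -0.0096 -0.0651] n62 0.3209021000454574 rot deg [-0.69 -0.    0.09] units [-0.0229 -0.      0.0031] q6 -1.64 t 3.675
[ 0.028 -0.087  0.001  0.004  0.022  0.003]
[242 109]
[236. 106.] 1577
-0.005 230 ((598.850341796875, -218.45797729492188), 16.653528213500977)
0.006 53 ((600.4609375, -218.11669921875), 11.2074613571167)
0.02 167 ((600.3328857421875, -218.2650146484375), 11.307690620422363)
0.038 951 ((600.7218627929688, -217.51974487304688), 13.778847694396973)
```

View pics/w4c.png

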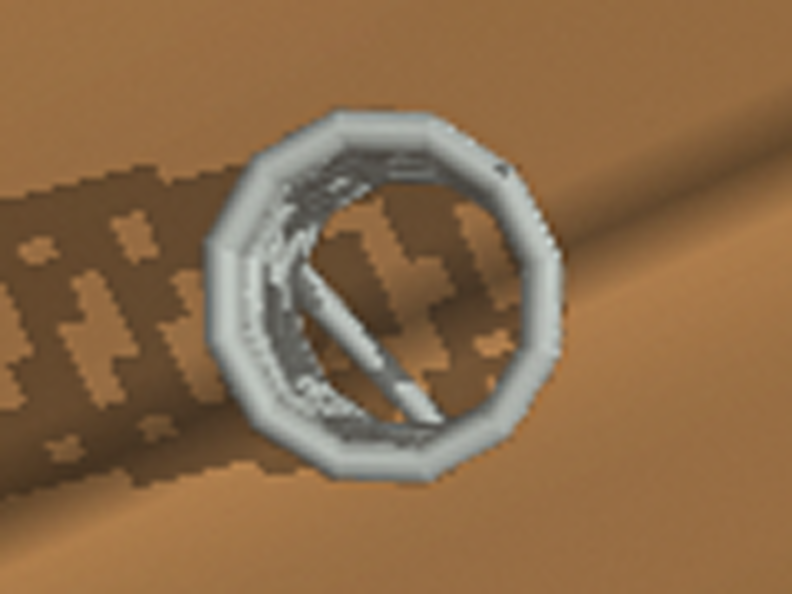

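View pics/w3c.png

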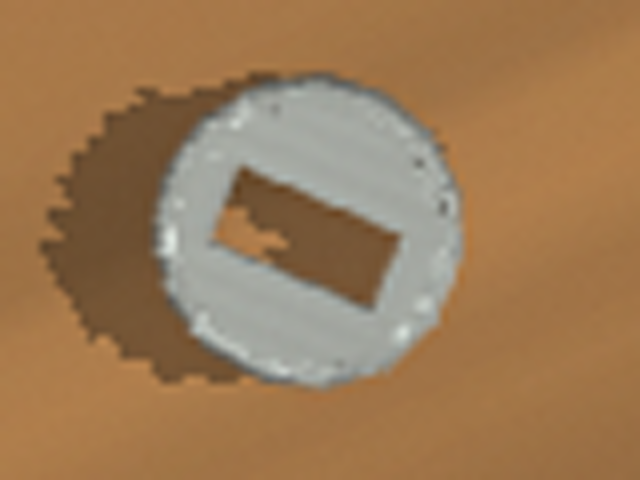

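Run:
```python
from h import *
def ray(uv,p,T,z):
    r=T[:3,:3]@np.array([(uv[0]-p['cx'])/p['fx'],(uv[1]-p['cy'])/p['fy'],1]); return T[:3,3]+r*(z-T[2,3])/r[2]
L=np.load('last_wrist.npz');T=L['T'];p=ctrl.camera_params('wrist')
a=ray((182+298/6.6,64+262/6.6),p,T,.0035);b=ray((182+430/6.6,64+420/6.6),p,T,.0035)
v=b-a; print(a,b,'wire ang',np.degrees(np.arctan2(v[1],v[0])))
n=np.array([-v[1],v[0]])/np.hypot(*v[:2]); c=np.array([.6006,-.2178]); print('offset of wire from axis',(a[:2]-c)@n*1000)
st=dict(eef_pos=[.5223,-.1881,.251],tcp_rot=np.array([-0.688,.148,-.154,.694]))
p,T=ext('wrist',st)
q=np.array([ray((200+x/8,130+y/8),p,T,.0163) for x,y in [(240,165),(400,237),(372,308),(212,243)]]);print(q.mean(0))
for i,j in [(0,1),(3,2),(1,2),(0,3)]:
    v=q[j]-q[i];print(np.hypot(*v[:2])*1000,np.degrees(np.arctan2(v[1],v[0])))
```

```text
[ 0.59338136 -0.2257151   0.0035    ] [ 0.61097539 -0.22057286  0.0035    ] wire ang 16.292166778495268
offset of wire from axis -5.572174730841093
[ 0.48915083 -0.208937    0.0163    ]
21.61705124238736 40.902629779951376
21.44885127828731 42.863821982306085
9.646713777051415 -47.13682093313635
10.387667886216734 -46.278837250378906
```

Cup: the silver one, centre (0.489, -0.208), slot at about 42°. Spring: axis (0.6006, -0.2178), with its bent wire at about 16.3°. That is already parallel to the pin bar at about 16.3°, so the spring should need no turn.

Call:
arm_command(
  steps=[
    {"hand":0.6,"travel":[-0.116,0,-0.028],"rotation":[-0.02,0,0]},
    {"hand":0.6,"travel":[-0.116,0,-0.028],"rotation":[0,0,0]},
    {"hand":0.6,"travel":[0,0,0],"rotation":[0,0,0]},
  ],
)

```text
time: 4.15
eef_pos: [0.6015, -0.2157, 0.1211]
tcp_rot: [0.694, -0.136, 0.151, -0.691]
contact_force: [1.1, 0.3, 0.7]
opening: 0.6
```

Run:
```python
from h import *
plan([.6006,-.2178,.037],66)
```

```text
pos [ 0.6015 -0.2157  0.1211] yaw 66.6 tilt [ 0.0201 -0.009  -0.9998] local d mm [-1.8 84.  -2.3] units [-0.0061  0.2801 -0.0075] n62 1.3454313084574372 rot deg [0.01 0.6  1.26] units [0.0003 0.0199 0.042 ] q6 -1.67 t 4.15
```

Call:
arm_command(
  steps=[
    {"hand":0.6,"travel":[-0.006,0.09,-0.007],"rotation":[0,0,0.042]},
    {"hand":0.6,"travel":[0,0.09,0],"rotation":[0,0,0]},
    {"hand":0.6,"travel":[0,0,0],"rotation":[0,0,0]},
  ],
)

```text
time: 4.53
eef_pos: [0.6025, -0.2175, 0.069]
tcp_rot: [0.693, -0.14, 0.145, -0.692]
contact_force: [-0.1, 0.1, 0.3]
opening: 0.6
```

Run:
```python
from h import *
im,d,p,T,st=shot('wrist','w5');plan([.6006,-.2178,.037],66.5)
```

```text
pos [ 0.6034 -0.218   0.0705] yaw 66.68 tilt [ 0.0089 -0.0051 -0.9999] local d mm [-3.  33.5 -0.9] units [-0.0099  0.1116 -0.0031] n62 0.5379868206300928 rot deg [0.07 0.18 0.58] units [0.0023 0.0059 0.0195] q6 -1.67 t 4.575
```

View pics/w5.png

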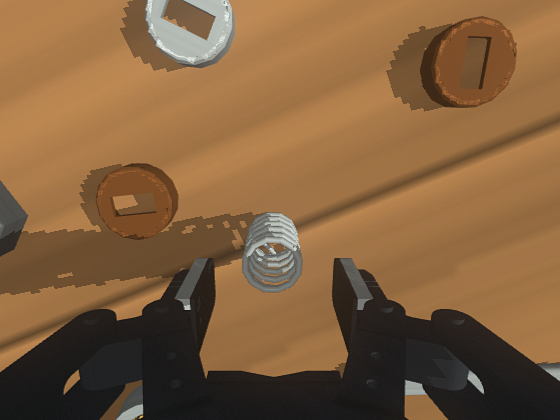

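The spring sits centred between the open fingers at (272,255), with the silver cup at (190,25) beyond it.

Call:
arm_command(
  steps=[
    {"hand":0.6,"travel":[-0.012,0.075,-0.003],"rotation":[0,0,0.02]},
    {"hand":0.6,"travel":[0,0.025,0],"rotation":[0,0,0.01]},
    {"hand":0.6,"travel":[0,0,0],"rotation":[0,0,0]},
  ],
)

```text
time: 4.95
eef_pos: [0.6011, -0.2181, 0.0395]
tcp_rot: [0.693, -0.144, 0.141, -0.692]
contact_force: [1.0, 1.0, -0.5]
opening: 0.6
```

Run:
```python
from h import *
plan([.6006,-.2178,.037],66.5)
```

```text
pos [ 0.6011 -0.2181  0.0395] yaw 66.69 tilt [-4.6e-03  4.0e-04 -1.0e+00] local d mm [-0.6  2.5  0.1] units [-0.002   0.0085  0.0002] n62 0.041868166372593926 rot deg [ 0.08  0.19 -0.25] units [ 0.0028  0.0062 -0.0083] q6 -1.67 t 4.95
```

Call:
arm_command(
  steps=[
    {"hand":0.2,"travel":[-0.002,0.006,0],"rotation":[0,0,0]},
    {"hand":0.2,"travel":[0,0,0],"rotation":[0,0,0]},
    {"hand":0.2,"travel":[0,0,0],"rotation":[0,0,0]},
    {"hand":0.2,"travel":[0,0,0],"rotation":[0,0,0]},
  ],
  grip_force=25,
)

```text
time: 5.45
eef_pos: [0.6011, -0.2182, 0.0387]
tcp_rot: [0.693, -0.144, 0.142, -0.692]
contact_force: [0.3, -0.6, -0.7]
opening: 0.306
```

Run:
```python
from h import *
im,d,p,T,st=shot('wrist','w6');plan([.6006,-.2178,.20],66.5); print(st['contact_force'])
```

```text
pos [ 0.6011 -0.2182  0.0387] yaw 66.69 tilt [-3.e-03 -5.e-04 -1.e+00] local d mm [-1.000e+00 -1.613e+02 -1.000e-01] units [-3.500e-03 -5.376e-01 -5.000e-04] n62 2.580770827977505 rot deg [ 0.1   0.19 -0.15] units [ 0.0032  0.0062 -0.0049] q6 -1.67 t 5.5
[ 0.31812585 -0.57236594 -0.69717332]
```

View pics/w6.png

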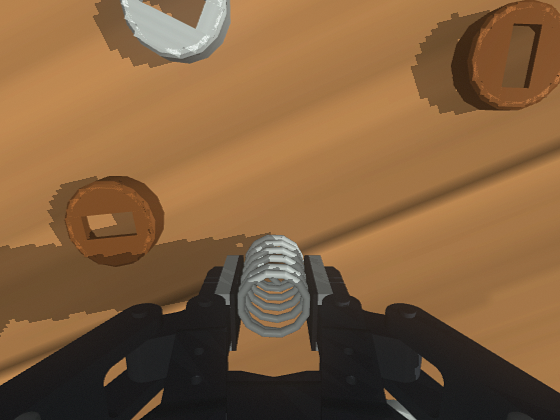

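Spring gripped, with its lower coils and cross wire facing down. Next I lift it and carry it to above the pin.

Call:
arm_command(
  steps=[
    {"hand":0.2,"travel":[0,-0.15,0],"rotation":[0,0,0]},
    {"hand":0.2,"travel":[0,-0.2,0],"rotation":[0,0,0]},
    {"hand":0.2,"travel":[-0.05,-0.15,0.07],"rotation":[0,0,0]},
    {"hand":0.2,"travel":[-0.107,0,0.145],"rotation":[0,0,0]},
    {"hand":0.2,"travel":[-0.107,0,0.145],"rotation":[0,0,0]},
    {"hand":0.2,"travel":[-0.107,0,0.145],"rotation":[0,0,0]},
    {"hand":0.2,"travel":[-0.107,0,0.145],"rotation":[0,0,0]},
    {"hand":0.2,"travel":[-0.107,0,0.145],"rotation":[0,0,0]},
    {"hand":0.2,"travel":[-0.107,0,0.145],"rotation":[0,0,0]},
    {"hand":0.2,"travel":[-0.107,0,0.145],"rotation":[0,0,0]},
    {"hand":0.2,"travel":[0,0,0],"rotation":[0,0,0]},
  ],
)

```text
time: 6.88
eef_pos: [0.5089, 0.1865, 0.1969]
tcp_rot: [-0.692, 0.142, -0.146, 0.693]
contact_force: [-0.1, -0.5, -0.1]
opening: 0.31
```

Run:
```python
from h import *
plan([.504,.2035,.16],66.7)
im,d,p,T,st=shot('wrist','w7')
C=cloud(d,p,T)
m=(C[...,2]>0.09)&(C[...,2]<.115)&(d>0); n,l,s,c=cv2.connectedComponentsWithStats(m.astype(np.uint8))
for i in range(1,n):
    if s[i][4]>20:
        q=C[l==i]; r=cv2.minAreaRect((q[:,:2]*1000).astype(np.float32)); print(s[i],c[i],q.mean(0).round(4),q[:,2].max(),r)
```

```text
pos [0.5089 0.1865 0.1969] yaw 66.51 tilt [ 5.7e-03  3.0e-04 -1.0e+00] local d mm [-11.5  36.9  13.5] units [-0.0382  0.1229  0.0451] n62 0.6547552988295952 rot deg [-0.15 -0.19  0.29] units [-0.005  -0.0064  0.0098] q6 -1.0 t 6.875
[283 193  24  27 300] [294.42333333 205.68333333] [0.5032 0.2034 0.1042] 0.10683757557612283 ((503.8789978027344, 203.1993865966797), (17.307180404663086, 6.124209403991699), 15.889289855957031)
```

View pics/w7.png

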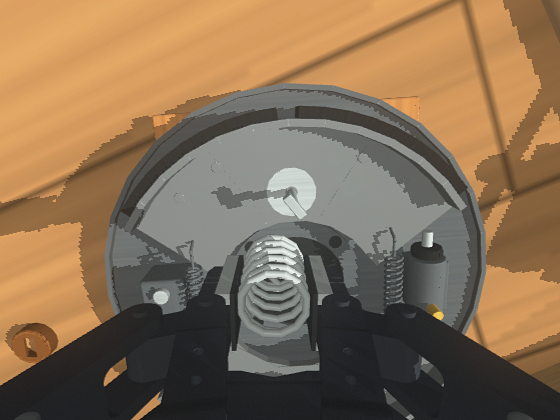

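Run:
```python
from h import *
L=np.load('last_wrist.npz');d=L['d'];K=L['K'];p=dict(fx=K[0],fy=K[1],cx=K[2],cy=K[3])
Tt=np.array(ctrl.camera_params('wrist')['tool_from_camera']);C=cloud(d,p,Tt)*1000
m=(d>0)&(abs(C[...,2])<18)&(abs(C[...,0])<30)&(C[...,1]>-12)&(C[...,1]<45)
q=C[m]; print(len(q))
im=L['im']
for a in range(-12,45,3):
    s=q[(q[:,1]>=a)&(q[:,1]<a+3)]
    if len(s)>4:
        c,r=cv2.minEnclosingCircle(s[:,[0,2]].astype(np.float32)); print(a,len(s),np.round(c,2),round(r,2),s[:,0].min().round(1),s[:,0].max().round(1),s[:,2].min().round(1),s[:,2].max().round(1))
```

```text
6893
-12 235 [-2.73 -0.14] 19.46 -11.1 11.7 -18.0 17.9
-9 223 [-2.12  0.02] 19.66 -11.3 12.2 -17.8 17.9
-6 1727 [-2.44  0.09] 19.49 -14.0 13.5 -17.9 18.0
-3 385 [-2.72 -0.02] 19.48 -13.7 11.8 -18.0 17.9
0 471 [-2.34  0.02] 19.52 -14.2 11.9 -17.8 18.0
3 433 [-2.37  0.14] 19.55 -13.6 13.2 -17.9 17.9
6 429 [-5.2  0. ] 18.56 -13.4 13.1 -17.9 18.0
9 512 [-7.63  0.01] 18.04 -14.0 8.8 -17.9 17.9
12 393 [-5.06  0.01] 18.51 -13.2 13.3 -17.8 17.8
15 349 [-5.08  0.02] 18.46 -14.0 13.1 -17.8 17.8
18 381 [-7.02  0.02] 18.26 -13.9 10.0 -18.0 18.0
21 300 [-2.27 -2.66] 16.82 -11.2 13.7 -17.9 13.0
24 217 [ 0.05 -0.5 ] 14.1 -13.7 14.1 -13.4 9.4
27 236 [-0.76 -0.08] 13.59 -13.6 11.3 -13.4 13.3
30 218 [0.42 0.3 ] 13.6 -10.9 13.5 -8.4 13.3
33 369 [-1.38 -0.02] 13.43 -13.9 11.7 -13.1 13.2
36 15 [-1.23 -0.04] 13.19 -12.8 11.7 -12.7 12.8
```

Call:
arm_command(
  steps=[
    {"hand":0.2,"travel":[-0.038,0.11,0.043],"rotation":[0,0,0.01]},
    {"hand":0.2,"travel":[0,0,0],"rotation":[0,0,0]},
    {"hand":0.2,"travel":[0,0,0],"rotation":[0,0,0]},
  ],
)

```text
time: 7.3
eef_pos: [0.5068, 0.1986, 0.1654]
tcp_rot: [-0.691, 0.144, -0.147, 0.693]
contact_force: [0.2, -1.0, -0.7]
opening: 0.302
```

Run:
```python
from h import *
plan([.504,.2029,.15],66.7)
```

```text
pos [0.5068 0.1986 0.1654] yaw 66.24 tilt [ 5.4e-03  7.0e-04 -1.0e+00] local d mm [-4.4 15.3  2.7] units [-0.0147  0.0511  0.0092] n62 0.25910858492794964 rot deg [-0.16 -0.46  0.27] units [-0.0054 -0.0154  0.0089] q6 -0.97 t 7.3
```

Call:
arm_command(
  steps=[
    {"hand":0.2,"travel":[-0.017,0.02,0.01],"rotation":[0,-0.02,0.01]},
    {"hand":0.2,"travel":[0,0,0],"rotation":[0,0,0]},
  ],
)

```text
time: 7.55
eef_pos: [0.5048, 0.2022, 0.1608]
tcp_rot: [-0.691, 0.142, -0.143, 0.694]
contact_force: [0.3, -1.3, -0.3]
opening: 0.306
```

Run:
```python
from h import *
plan([.504,.2029,.15],66.7)
```

```text
pos [0.5048 0.2022 0.1608] yaw 66.74 tilt [ 0.0032  0.0032 -1.    ] local d mm [-1.  10.8  0.3] units [-0.0033  0.036   0.0011] n62 0.17345507935676166 rot deg [-0.24  0.04  0.1 ] units [-0.0079  0.0012  0.0032] q6 -0.97 t 7.55
```

Call:
arm_command(
  steps=[
    {"hand":0.2,"travel":[-0.004,0.03,0.001],"rotation":[-0.008,0,0]},
    {"hand":0.2,"travel":[0,0.01,0],"rotation":[0,0,0]},
    {"hand":0.2,"travel":[0,0,0],"rotation":[0,0,0]},
  ],
)

```text
time: 7.92
eef_pos: [0.5042, 0.2027, 0.1486]
tcp_rot: [0.693, -0.142, 0.144, -0.692]
contact_force: [0.1, 0.5, -0.5]
opening: 0.304
```

Run:
```python
from h import *
plan([.504,.2029,.15],66.7)
im,d,p,T,st=shot('wrist','w8'); print(st['contact_force'])
plan([.504,.2029,.15],66.7)
cv2.imwrite('pics/w8c.png',cv2.resize(im[190:360,180:380],None,fx=3.5,fy=3.5,interpolation=cv2.INTER_CUBIC))
```

```text
pos [0.5042 0.2027 0.1486] yaw 66.72 tilt [ 2.6e-03 -9.0e-04 -1.0e+00] local d mm [-0.3 -1.4  0.1] units [-0.0009 -0.0047  0.0003] n62 0.02314795063922632 rot deg [-0.01  0.02  0.16] units [-0.0003  0.0007  0.0052] q6 -0.97 t 7.925
[ 0.14527975  0.52922009 -0.46701529]
pos [0.5042 0.2027 0.1486] yaw 66.72 tilt [ 2.5e-03 -9.0e-04 -1.0e+00] local d mm [-0.2 -1.4  0.1] units [-0.0007 -0.0046  0.0003] n62 0.02247366426460349 rot deg [-0.01  0.02  0.15] units [-0.0003  0.0007  0.0051] q6 -0.97 t 7.975
```

View pics/w8c.png

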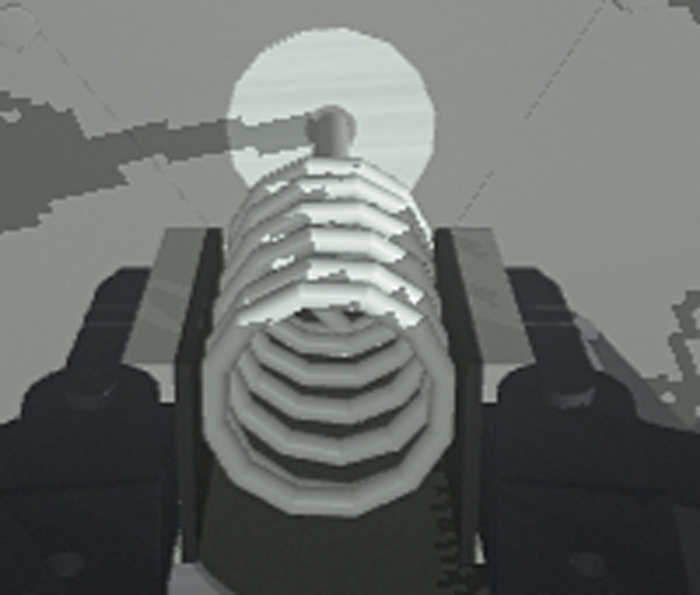

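The shank (crop column 330) lines up with the spring axis (328). I descend gently, watching the force.

Call:
arm_command(
  steps=[
    {"hand":0.2,"travel":[-0.001,0.02,0],"rotation":[0,0,0.005]},
    {"hand":0.2,"travel":[0,0.02,0],"rotation":[0,0,0]},
    {"hand":0.2,"travel":[0,0.01,0],"rotation":[0,0,0]},
  ],
)

```text
time: 8.35
eef_pos: [0.5041, 0.203, 0.133]
tcp_rot: [-0.692, 0.142, -0.143, 0.693]
contact_force: [-0.8, 0.6, -1.0]
opening: 0.307
```

Run:
```python
from h import *
plan([.504,.2029,.0987],66.7)
im,d,p,T,st=shot('wrist','w9'); print(st['contact_force'],st['wrist_torque'])
cv2.imwrite('pics/w9c.png',cv2.resize(im[190:360,180:380],None,fx=3.5,fy=3.5,interpolation=cv2.INTER_CUBIC))
```

```text
pos [0.5041 0.203  0.133 ] yaw 66.73 tilt [ 6.e-04  3.e-04 -1.e+00] local d mm [-0.1 34.3 -0.1] units [-0.0002  0.1142 -0.0004] n62 0.5480068714253113 rot deg [-0.03  0.03  0.02] units [-0.0009  0.001   0.0008] q6 -0.97 t 8.35
[-0.77495251  0.57900243 -0.96238185] [ 0.04515267 -0.04890763 -0.01876857]
```

View pics/w9c.png

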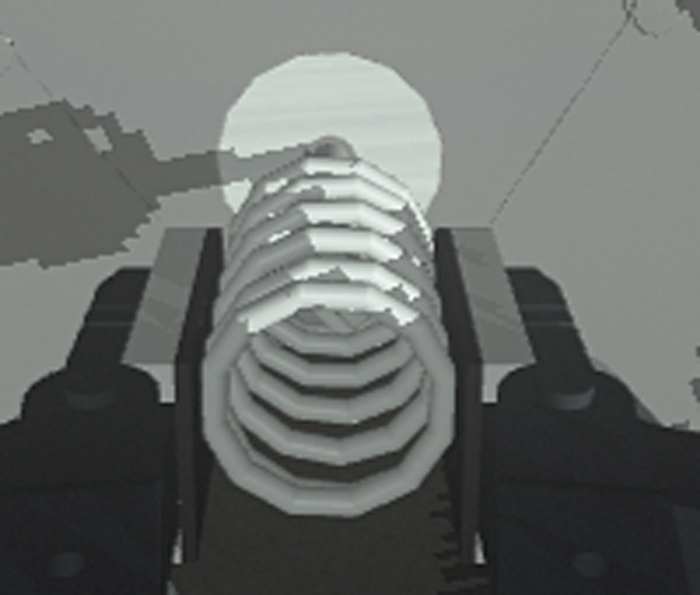

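Call:
arm_command(
  steps=[
    {"hand":0.2,"travel":[0,0.02,0],"rotation":[0,0,0]},
    {"hand":0.2,"travel":[0,0.025,0],"rotation":[0,0,0]},
    {"hand":0.2,"travel":[0,0.025,0],"rotation":[0,0,0]},
    {"hand":0.2,"travel":[0,0.02,0],"rotation":[0,0,0]},
    {"hand":0.2,"travel":[0,0,0],"rotation":[0,0,0]},
  ],
)

```text
time: 9.02
eef_pos: [0.5036, 0.2029, 0.1031]
tcp_rot: [0.693, -0.143, 0.142, -0.692]
contact_force: [0.4, -0.2, -0.9]
opening: 0.307
```

Run:
```python
from h import *
plan([.504,.2031,.0987],66.7)
st=ctrl.get_state(); print(st['contact_force'],st['wrist_torque'])
```

```text
pos [0.5036 0.2029 0.1031] yaw 66.73 tilt [-0.001 -0.    -1.   ] local d mm [0.3 4.4 0.4] units [0.0011 0.0148 0.0014] n62 0.0714384165243658 rot deg [ 0.02  0.03 -0.05] units [ 0.0008  0.0009 -0.0018] q6 -0.97 t 9.025
[ 0.38402954 -0.19496155 -0.92646883] [-0.03759221  0.02840493  0.00270902]
```

Bottom is about 4 mm above the web with no snag.

Call:
arm_command(
  steps=[
    {"hand":0.2,"travel":[0.001,0.01,0.001],"rotation":[0,0,0]},
    {"hand":0.2,"travel":[0,0.008,0],"rotation":[0,0,0]},
    {"hand":0.2,"travel":[0,0.004,0],"rotation":[0,0,0]},
  ],
)

```text
time: 9.4
eef_pos: [0.5045, 0.2031, 0.097]
tcp_rot: [-0.693, 0.143, -0.143, 0.693]
contact_force: [-1.1, 0.0, 3.3]
opening: 0.305
```

Run:
```python
from h import *
im,d,p,T,st=shot('wrist','w10'); plan([.504,.2031,.0987],66.7,st);print(st['contact_force'],st['wrist_torque'])
cv2.imwrite('pics/w10c.png',cv2.resize(im[170:360,180:380],None,fx=3,fy=3,interpolation=cv2.INTER_CUBIC))
```

```text
pos [0.5045 0.2031 0.097 ] yaw 66.73 tilt [ 1.e-04  1.e-04 -1.e+00] local d mm [-0.5 -1.7 -0.2] units [-0.0016 -0.0056 -0.0008] n62 0.028217015365181595 rot deg [-0.01  0.03  0.  ] units [-0.0003  0.0011  0.0001] q6 -0.97 t 9.4
[-1.14794744e+00  2.48586421e-03  3.33505287e+00] [-0.1353779   0.3127444  -0.05876421]
```

View pics/w10c.png

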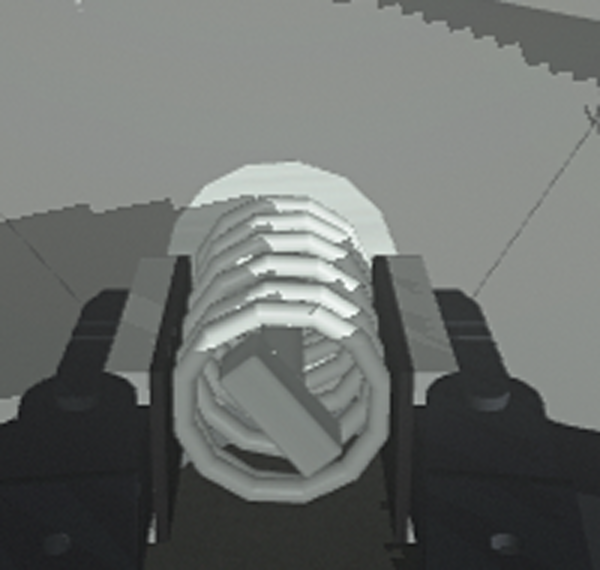

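The pin head stands through the top coil and the reaction is 3.3 N, so the spring is standing on the web. I release and retreat.

Call:
arm_command(
  steps=[
    {"hand":0.4,"travel":[0,-0.003,0],"rotation":[0,0,0]},
    {"hand":0.6,"travel":[0,0,0],"rotation":[0,0,0]},
    {"hand":0.6,"travel":[0,0,0],"rotation":[0,0,0]},
    {"hand":0.6,"travel":[0,-0.1,0],"rotation":[0,0,0]},
    {"hand":0.6,"travel":[0,-0.2,0],"rotation":[0,0,0]},
    {"hand":0.6,"travel":[0,-0.15,0],"rotation":[0,0,0]},
    {"hand":0.6,"travel":[0,0,0],"rotation":[0,0,0]},
  ],
)

```text
time: 10.32
eef_pos: [0.5043, 0.203, 0.2362]
tcp_rot: [0.693, -0.143, 0.142, -0.693]
contact_force: [0.4, 0.1, -0.8]
opening: 0.601
```

Run:
```python
from h import *
im,d,p,T,st=shot('wrist','w11'); plan([.489,-.208,.20],92,st)
C=cloud(d,p,T)
m=(C[...,2]>0.092)&(C[...,2]<.115)&(d>0); n,l,s,c=cv2.connectedComponentsWithStats(m.astype(np.uint8))
for i in range(1,n):
    if s[i][4]>20:
        q=C[l==i]; r=cv2.minAreaRect((q[:,:2]*1000).astype(np.float32)); print(s[i],c[i],q.mean(0).round(4),q[:,2].max(),r)
x,y=proj([.504,.203,.1],p,T).astype(int);print(x,y)
cv2.imwrite('pics/w11c.png',cv2.resize(im[y-60:y+60,x-80:x+80],None,fx=5,fy=5,interpolation=cv2.INTER_CUBIC))
```

```text
pos [0.5043 0.203  0.2362] yaw 66.72 tilt [-6.e-04  1.e-04 -1.e+00] local d mm [ 148.4   36.2 -383.6] units [ 0.4948  0.1207 -1.2785] n62 6.605897175384896 rot deg [  0.   -25.28  -0.04] units [ 0.     -0.8426 -0.0012] q6 -0.97 t 10.325
[256 189  37  37 745] [274.2442953  207.35033557] [0.5042 0.2036 0.1016] 0.10678769700299551 ((504.51953125, 203.20376586914062), (26.950454711914062, 26.771900177001953), 67.3100357055664)
273 206
```

View pics/w11c.png

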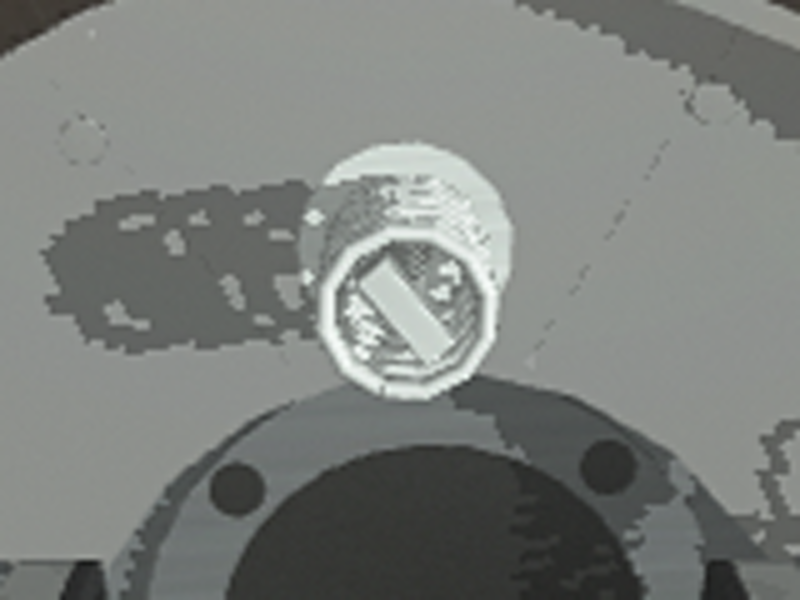

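The spring stands upright and centred, with the head showing inside the top coil. Next is the silver cup.

Call:
arm_command(
  steps=[
    {"hand":0.65,"travel":[0.071,0.03,-0.183],"rotation":[0,0,0]},
    {"hand":0.65,"travel":[0.071,0.05,-0.183],"rotation":[0,0,0]},
    {"hand":0.65,"travel":[0.071,0.05,-0.183],"rotation":[0,0,0]},
    {"hand":0.65,"travel":[0.071,0.05,-0.183],"rotation":[0,0,0]},
    {"hand":0.65,"travel":[0.071,0.05,-0.183],"rotation":[0,0,0]},
    {"hand":0.65,"travel":[0.071,0.05,-0.183],"rotation":[0,0,0]},
    {"hand":0.65,"travel":[0.071,0.05,-0.183],"rotation":[0,0,0]},
    {"hand":0.65,"travel":[0,0,0],"rotation":[0,0,0]},
  ],
)

```text
time: 11.38
eef_pos: [0.4792, -0.2164, 0.1165]
tcp_rot: [-0.691, 0.15, -0.132, 0.694]
contact_force: [0.3, 0.2, 0.3]
opening: 0.646
```

```bash
cat >> h.py <<'E'
def cupslot(im,d,p,T,guess,ztop=.0163,save=None):
    C=cloud(d,p,T); 
    near=(np.hypot(C[...,0]-guess[0],C[...,1]-guess[1])<.03)&(d>0)
    top=near&(abs(C[...,2]-ztop)<.0035)
    q=C[top][:,:2]; c,r=cv2.minEnclosingCircle((q*1000).astype(np.float32))
    m=top.astype(np.uint8); cs,_=cv2.findContours(m,cv2.RETR_CCOMP,cv2.CHAIN_APPROX_NONE)
    h=[x for x in cs]; h=sorted(h,key=cv2.contourArea)
    print('circle',np.round(c,2),round(r,2))
    for k in h[-3:]:
        uv=k[:,0,:].astype(float); X=[]
        for u,v in uv:
            r_=T[:3,:3]@np.array([(u-p['cx'])/p['fx'],(v-p['cy'])/p['fy'],1]); X.append((T[:3,3]+r_*(ztop-T[2,3])/r_[2])[:2]*1000)
        print(len(k),cv2.minAreaRect(np.array(X,np.float32)))
E
python3 - <<'E'
from h import *
im,d,p,T,st=shot('wrist','w12'); plan([.489,-.208,.10],66.7,st); print(st['dq'].round(3))
cupslot(im,d,p,T,(.489,-.208))
x,y=proj([.489,-.208,.014],p,T).astype(int);print(x,y)
cv2.imwrite('pics/w12c.png',cv2.resize(im[y-60:y+60,x-80:x+80],None,fx=5,fy=5,interpolation=cv2.INTER_CUBIC))
E
```

```text
pos [ 0.4792 -0.2164  0.1165] yaw 66.94 tilt [-0.0245  0.009  -0.9997] local d mm [ 6.2 16.3 11.5] units [0.0205 0.0543 0.0385] n62 0.334306681630649 rot deg [ 0.08  0.23 -1.49] units [ 0.0026  0.0078 -0.0498] q6 -1.78 t 11.375
[ 0.038 -0.009  0.037  0.029  0.013 -0.003]
circle [ 488.2  -209.41] 19.65
4 ((470.2421569824219, -209.62937927246094), (0.953575611114502, 0.9244246482849121), 21.222766876220703)
88 ((487.78466796875, -208.92831420898438), (23.275020599365234, 11.481764793395996), 40.866600036621094)
161 ((487.5120849609375, -209.28900146484375), (37.75811004638672, 37.80025100708008), 21.771005630493164)
291 232
```

View pics/w12c.png

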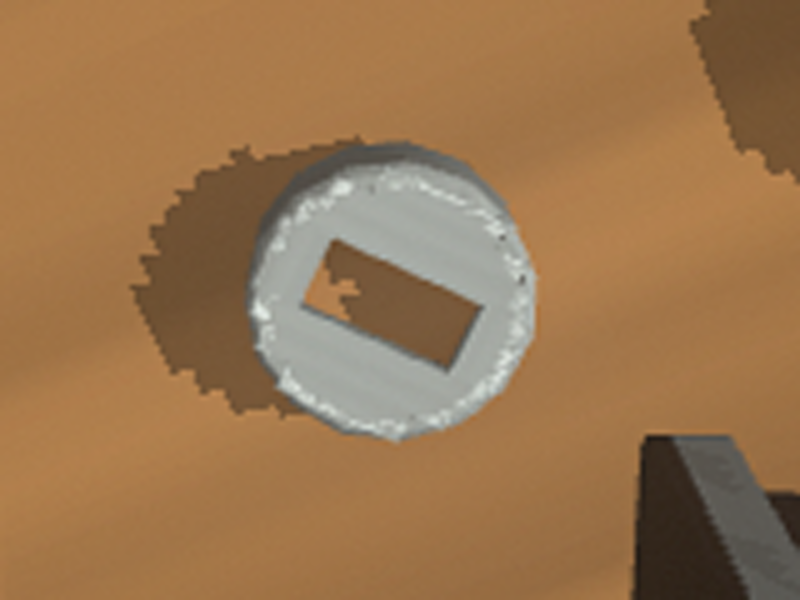

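The close crop shows the silver cup with its slot at about 41° and centre (0.4877, -0.209), which confirms the choice. I descend in steps.

Call:
arm_command(
  steps=[
    {"hand":0.65,"travel":[0.018,0.05,0.036],"rotation":[0,0,-0.05]},
    {"hand":0.65,"travel":[0,0.1,0],"rotation":[0,0,-0.01]},
    {"hand":0.65,"travel":[0,0,0],"rotation":[0,0,0]},
  ],
)

```text
time: 11.8
eef_pos: [0.4865, -0.2022, 0.0678]
tcp_rot: [-0.693, 0.14, -0.14, 0.694]
contact_force: [0.0, -0.4, -0.3]
opening: 0.65
```

Run:
```python
from h import *
im,d,p,T,st=shot('wrist','w13'); plan([.4877,-.209,.028],66.7,st); cupslot(im,d,p,T,(.4877,-.209))
```

```text
pos [ 0.4865 -0.2022  0.0678] yaw 67.17 tilt [ 4.0e-04  1.3e-03 -1.0e+00] local d mm [ 3.7 39.8 -5.9] units [ 0.0124  0.1328 -0.0197] n62 0.6471387139814809 rot deg [-0.08  0.47 -0.01] units [-0.0027  0.0157 -0.0002] q6 -1.76 t 11.8
circle [ 488.26 -209.29] 19.59
4 ((471.19873046875, -199.36221313476562), (0.7301923632621765, 0.766351044178009), 23.264333724975586)
110 ((487.4500427246094, -208.98614501953125), (22.365734100341797, 11.134652137756348), 40.970001220703125)
202 ((487.1826477050781, -208.9578857421875), (37.88344192504883, 37.8616828918457), 25.12262535095215)
```

Call:
arm_command(
  steps=[
    {"hand":0.65,"travel":[0.012,0.06,-0.02],"rotation":[0,0.015,0]},
    {"hand":0.65,"travel":[0,0.04,0],"rotation":[0,0,0]},
    {"hand":0.65,"travel":[0,0,0],"rotation":[0,0,0]},
  ],
)

```text
time: 12.22
eef_pos: [0.4913, -0.2093, 0.0422]
tcp_rot: [0.693, -0.139, 0.145, -0.692]
contact_force: [-0.3, 0.4, -1.5]
opening: 0.651
```

Run:
```python
from h import *
im,d,p,T,st=shot('wrist','w14'); plan([.4877,-.209,.028],66.7,st); cupslot(im,d,p,T,(.4877,-.209));print(st['contact_force'])
```

```text
pos [ 0.4913 -0.2093  0.0422] yaw 66.88 tilt [ 0.008  -0.0032 -1.    ] local d mm [-3.5 14.2 -1.1] units [-0.0117  0.0473 -0.0038] n62 0.2346698056269061 rot deg [-0.01  0.18  0.49] units [-0.0003  0.006   0.0164] q6 -1.76 t 12.225
circle [ 488.06 -209.55] 19.56
4 ((471.87615966796875, -208.9683074951172), (0.6258541345596313, 0.6700356006622314), 23.07769012451172)
128 ((487.28338623046875, -209.09878540039062), (22.265682220458984, 10.65202808380127), 41.8551025390625)
236 ((487.0586853027344, -209.06967163085938), (37.798274993896484, 37.76710891723633), 25.179424285888672)
[-0.2553338   0.40275327 -1.48040911]
```

View pics/w14.png

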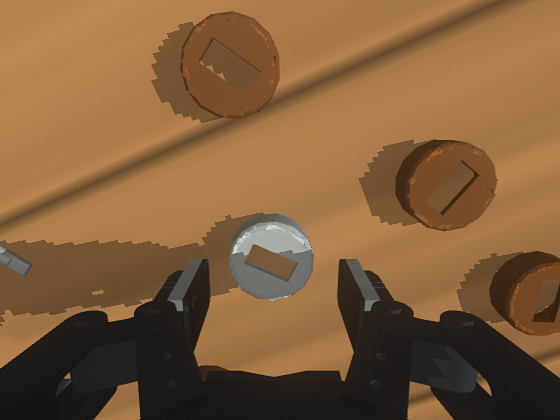

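The silver cup is between the fingers at (271,258), and the brown ones are well clear.

Call:
arm_command(
  steps=[
    {"hand":0.65,"travel":[-0.014,0.03,-0.003],"rotation":[0,0,0.018]},
    {"hand":0.65,"travel":[0,0.015,0],"rotation":[0,0,0]},
    {"hand":0.65,"travel":[0,0,0],"rotation":[0,0,0]},
  ],
)

```text
time: 12.65
eef_pos: [0.4881, -0.209, 0.0299]
tcp_rot: [0.693, -0.141, 0.142, -0.692]
contact_force: [-0.7, -1.0, 0.0]
opening: 0.652
```

Run:
```python
from h import *
plan([.4874,-.209,.028],66.7);print(ctrl.get_state()['contact_force'])
```

```text
pos [ 0.4881 -0.209   0.0299] yaw 66.9 tilt [ 0.0018 -0.0013 -1.    ] local d mm [-0.6  1.9 -0.3] units [-0.0021  0.0065 -0.0009] n62 0.032877532862583395 rot deg [0.03 0.2  0.13] units [0.001  0.0065 0.0042] q6 -1.76 t 12.65
[-0.68294149 -1.04149122  0.01352565]
```

Call:
arm_command(
  steps=[
    {"hand":0.5,"travel":[-0.002,0.006,0],"rotation":[0,0,0]},
    {"hand":0.3,"travel":[0,0,0],"rotation":[0,0,0]},
    {"hand":0.3,"travel":[0,0,0],"rotation":[0,0,0]},
    {"hand":0.3,"travel":[0,0,0],"rotation":[0,0,0]},
  ],
  grip_force=60,
)

```text
time: 13.15
eef_pos: [0.4879, -0.209, 0.0285]
tcp_rot: [0.693, -0.141, 0.143, -0.692]
contact_force: [1.0, 0.9, 0.9]
opening: 0.43
```

Run:
```python
from h import *
im,d,p,T,st=shot('wrist','w15'); plan([.4874,-.209,.028],66.7,st); cupslot(im,d,p,T,(.4877,-.209));print(st['contact_force'])
cv2.imwrite('pics/w15c.png',cv2.resize(im[200:320,190:350],None,fx=5,fy=5,interpolation=cv2.INTER_CUBIC))
```

```text
pos [ 0.4879 -0.209   0.0285] yaw 66.89 tilt [ 0.0027 -0.0019 -1.    ] local d mm [-0.4  0.5 -0.2] units [-0.0015  0.0015 -0.0005] n62 0.010439623897780945 rot deg [0.04 0.19 0.19] units [0.0013 0.0064 0.0062] q6 -1.76 t 13.15
circle [ 482.25 -206.67] 29.39
29 ((493.4519348144531, -180.96029663085938), (2.767495632171631, 4.592635631561279), 89.55736541748047)
139 ((487.5806884765625, -209.11793518066406), (22.037940979003906, 10.446714401245117), 42.18782043457031)
430 ((485.7301025390625, -210.787353515625), (48.4221305847168, 38.337154388427734), 51.092567443847656)
[1.04761555 0.859561   0.89583504]
```

View pics/w15c.png

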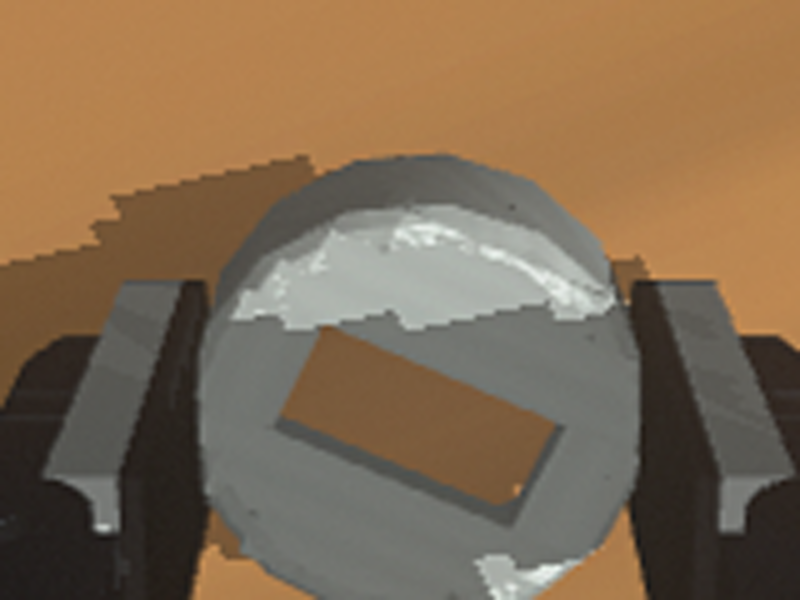

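Cup gripped square. I lift it, carry it to above the pin, then turn the slot from 42° to 16°.

Call:
arm_command(
  steps=[
    {"hand":0.3,"travel":[0,-0.12,0],"rotation":[0,0,0]},
    {"hand":0.3,"travel":[0,-0.2,0],"rotation":[0,0,0]},
    {"hand":0.3,"travel":[-0.035,-0.15,0.09],"rotation":[0,0,0]},
    {"hand":0.3,"travel":[-0.07,0,0.183],"rotation":[0,0,0]},
    {"hand":0.3,"travel":[-0.07,0,0.183],"rotation":[0,0,0]},
    {"hand":0.3,"travel":[-0.07,0,0.183],"rotation":[0,0,0]},
    {"hand":0.3,"travel":[-0.07,0,0.183],"rotation":[0,0,0]},
    {"hand":0.3,"travel":[-0.07,0,0.183],"rotation":[0,0,0]},
    {"hand":0.3,"travel":[-0.07,0,0.183],"rotation":[0,0,0]},
    {"hand":0.3,"travel":[0,0,0],"rotation":[0,0.3,0]},
    {"hand":0.3,"travel":[0,0,0],"rotation":[0,0.3,0]},
    {"hand":0.3,"travel":[0,0,0],"rotation":[0,0.28,0]},
    {"hand":0.3,"travel":[0,0,0],"rotation":[0,0,0]},
  ],
)

```text
time: 14.82
eef_pos: [0.5019, 0.1856, 0.1741]
tcp_rot: [-0.639, 0.298, -0.302, 0.641]
contact_force: [-0.4, -0.7, -1.1]
opening: 0.432
```

Run:
```python
from h import *
plan([.504,.2033,.16],40.8)
```

```text
pos [0.5019 0.1856 0.1741] yaw 39.74 tilt [ 6.1e-03 -6.0e-04 -1.0e+00] local d mm [-12.3  14.1  12.8] units [-0.0411  0.0469  0.0428] n62 0.36305341995958235 rot deg [-0.24 -1.06  0.25] units [-0.0081 -0.0353  0.0084] q6 -0.53 t 14.825
```

Run:
```python
from h import *
im,d,p,T,st=shot('wrist','w16'); C=cloud(d,p,T)
P=st['eef_pos']
zt=P[2]-.0145+.002
cupslot(im,d,p,T,P[:2],zt)
m=(C[...,2]>0.096)&(C[...,2]<.115)&(d>0)&(np.hypot(C[...,0]-.504,C[...,1]-.203)<.012)&(np.hypot(C[...,0]-.504,C[...,1]-.203)<.0105); q=C[m]
if len(q)>20: print(len(q),cv2.minAreaRect((q[:,:2]*1000).astype(np.float32)))
```

```text
circle [498.19 190.19] 29.35
27 ((476.6099548339844, 172.67950439453125), (2.7707555294036865, 4.4263176918029785), 17.069284439086914)
133 ((502.1383972167969, 185.87884521484375), (22.0007266998291, 10.263300895690918), 14.518333435058594)
430 ((499.7813720703125, 185.30433654785156), (48.687095642089844, 38.517642974853516), 23.224767684936523)
404 ((501.7499694824219, 204.5100555419922), (18.571956634521484, 15.759933471679688), 38.81544494628906)
```

View pics/w16.png

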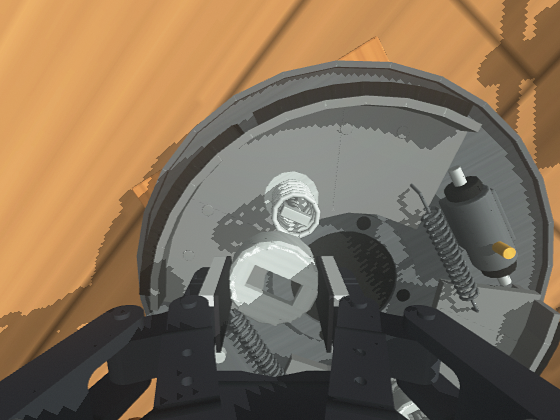

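Run:
```python
from h import *
im=cv2.imread('pics/w16.png');cv2.imwrite('pics/w16c.png',cv2.resize(im[185:245,255:335],None,fx=10,fy=10,interpolation=cv2.INTER_CUBIC))
L=np.load('last_wrist.npz');d=L['d'];T=L['T'];p=ctrl.camera_params('wrist');C=cloud(d,p,T)
for z0 in (.103,.1035,.104,.1045,.105):
    m=((C[...,2]>z0)&(C[...,2]<.115)&(d>0)&(np.hypot(C[...,0]-.504,C[...,1]-.203)<.02)).astype(np.uint8)
    n,l,s,c=cv2.connectedComponentsWithStats(m)
    for i in range(1,n):
        if s[i][4]>40:
            q=C[l==i];print(z0,s[i],c[i],np.median(q[:,2]),cv2.minAreaRect((q[:,:2]*1000).astype(np.float32)))
```

```text
0.103 [280 206  31  20 319] [294.90595611 215.70532915] 0.10470852641608375 ((503.80859375, 203.06396484375), (16.865291595458984, 6.305169105529785), 16.166112899780273)
0.1035 [280 206  31  20 303] [294.99669967 215.81848185] 0.10473141606411174 ((503.80047607421875, 203.09817504882812), (16.868375778198242, 6.241761207580566), 16.077985763549805)
0.104 [280 206  31  20 274] [295.12773723 215.90145985] 0.10480381635856166 ((503.77520751953125, 203.24807739257812), (16.780744552612305, 6.05074405670166), 16.766014099121094)
0.1045 [280 207  31  19 194] [295.02061856 215.94845361] 0.10506751579955782 ((503.8236389160156, 203.3445281982422), (16.551910400390625, 5.843351364135742), 15.228795051574707)
```

View pics/w16c.png

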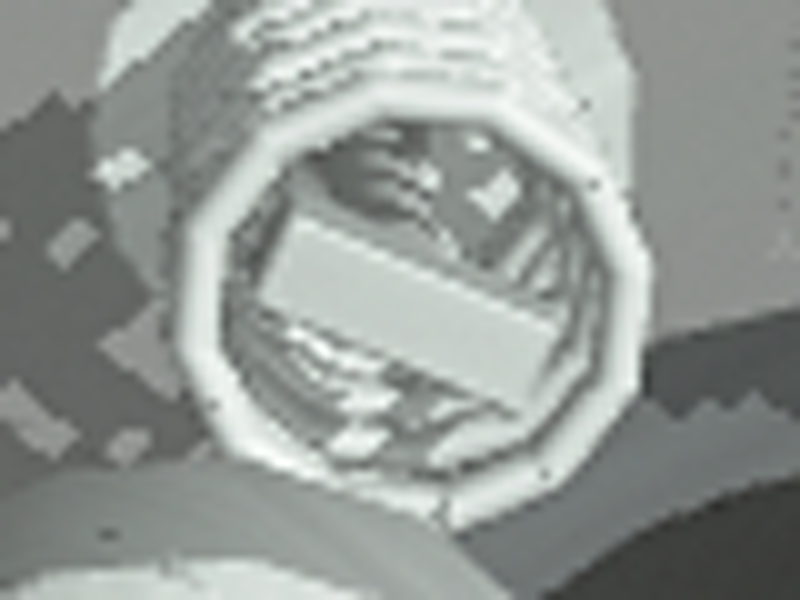

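Bar and slot differ by 1.5°, and the pin is at (0.5038, 0.2032). Now aligning.

Call:
arm_command(
  steps=[
    {"hand":0.3,"travel":[-0.05,0.03,0.052],"rotation":[0,-0.05,0.008]},
    {"hand":0.3,"travel":[0,0.02,0],"rotation":[0,0,0]},
    {"hand":0.3,"travel":[0,0,0],"rotation":[0,0,0]},
  ],
)

```text
time: 15.25
eef_pos: [0.5044, 0.2065, 0.1585]
tcp_rot: [-0.644, 0.289, -0.291, 0.646]
contact_force: [-0.4, 0.0, -0.7]
opening: 0.427
```

Run:
```python
from h import *
plan([.5036,.2029,.14],41.2)
```

```text
pos [0.5044 0.2065 0.1585] yaw 41.55 tilt [ 0.003   0.0019 -1.    ] local d mm [ 2.1 18.5 -3. ] units [ 0.0071  0.0617 -0.0102] n62 0.3019904671487098 rot deg [-0.2   0.35  0.03] units [-0.0067  0.0117  0.0011] q6 -0.52 t 15.25
```

Call:
arm_command(
  steps=[
    {"hand":0.3,"travel":[0.007,0.03,-0.01],"rotation":[-0.007,0.01,0]},
    {"hand":0.3,"travel":[0,0.02,0],"rotation":[0,0,0]},
    {"hand":0.3,"travel":[0,0,0],"rotation":[0,0,0]},
  ],
)

```text
time: 15.62
eef_pos: [0.5036, 0.2015, 0.1426]
tcp_rot: [0.644, -0.292, 0.292, -0.644]
contact_force: [0.1, 0.6, -1.1]
opening: 0.433
```

Run:
```python
from h import *
plan([.5036,.2029,.13],41.2);print(ctrl.get_state()['contact_force'])
```

```text
pos [0.5036 0.2015 0.1426] yaw 41.19 tilt [ 0.     -0.0012 -1.    ] local d mm [-1.1 12.6  1. ] units [-0.0036  0.042   0.0033] n62 0.20319396068292606 rot deg [ 0.04 -0.01  0.05] units [ 0.0014 -0.0004  0.0017] q6 -0.52 t 15.625
[ 0.13758015  0.58639014 -1.12946623]
```

Call:
arm_command(
  steps=[
    {"hand":0.3,"travel":[-0.004,0.02,0.004],"rotation":[0,0,0]},
    {"hand":0.3,"travel":[0,0.01,0],"rotation":[0,0,0]},
    {"hand":0.3,"travel":[0,0,0],"rotation":[0,0,0]},
  ],
)

```text
time: 16.0
eef_pos: [0.5039, 0.2032, 0.1332]
tcp_rot: [0.644, -0.292, 0.292, -0.644]
contact_force: [0.2, -1.1, -0.6]
opening: 0.429
```

Run:
```python
from h import *
im,d,p,T,st=shot('wrist','w17');plan([.5036,.2029,.13],41.2,st);print(st['contact_force'])
cv2.imwrite('pics/w17c.png',cv2.resize(im[220:340,200:360],None,fx=5,fy=5,interpolation=cv2.INTER_CUBIC))
C=cloud(d,p,T);P=st['eef_pos'];cupslot(im,d,p,T,P[:2],P[2]-.0125)
```

```text
pos [0.5039 0.2032 0.1332] yaw 41.19 tilt [ 5.0e-04 -1.1e-03 -1.0e+00] local d mm [ 0.1  3.2 -0.4] units [ 0.0002  0.0106 -0.0013] n62 0.05102020969560132 rot deg [ 0.02 -0.01  0.06] units [ 0.0007 -0.0004  0.0021] q6 -0.52 t 16.0
[ 0.23232958 -1.12606923 -0.60278444]
circle [499.88 207.63] 29.27
29 ((478.9156494140625, 189.30870056152344), (2.6961491107940674, 4.91496467590332), 18.245452880859375)
145 ((503.97222900390625, 203.36819458007812), (21.977781295776367, 10.383849143981934), 16.101533889770508)
419 ((501.6214599609375, 202.64935302734375), (48.54108810424805, 38.24319076538086), 25.33942413330078)
```

View pics/w17c.png

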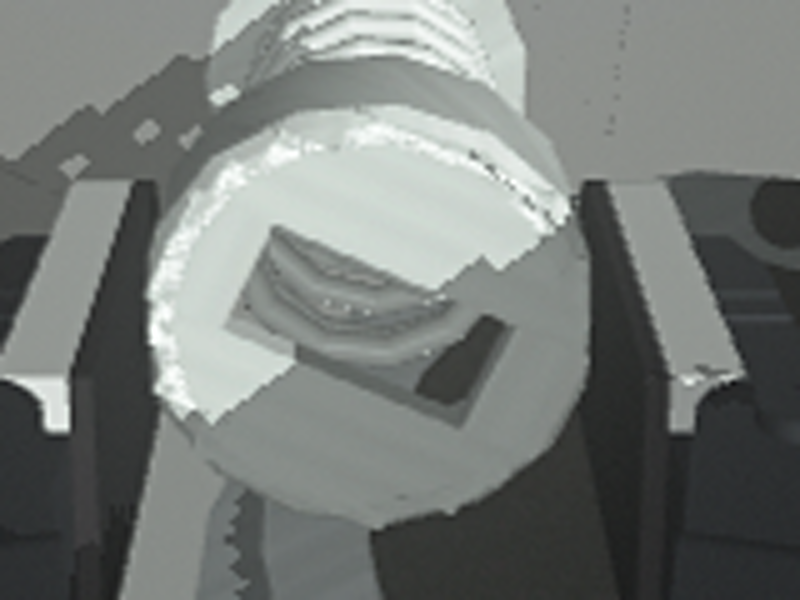

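Call:
arm_command(
  steps=[
    {"hand":0.3,"travel":[0,0.015,0],"rotation":[0,0,0]},
    {"hand":0.3,"travel":[0,0.015,0],"rotation":[0,0,0]},
    {"hand":0.3,"travel":[0,0.012,0],"rotation":[0,0,0]},
    {"hand":0.3,"travel":[0,0,0],"rotation":[0,0,0]},
  ],
)

```text
time: 16.55
eef_pos: [0.504, 0.2033, 0.12]
tcp_rot: [0.644, -0.292, 0.293, -0.644]
contact_force: [-1.1, -1.1, 0.0]
opening: 0.425
```

Run:
```python
from h import *
im,d,p,T,st=shot('wrist','w18');plan([.5036,.2029,.1085],41.2,st);print(st['contact_force'],st['wrist_torque'])
cv2.imwrite('pics/w18c.png',cv2.resize(im[220:340,200:360],None,fx=5,fy=5,interpolation=cv2.INTER_CUBIC))
P=st['eef_pos'];cupslot(im,d,p,T,P[:2],P[2]-.0125)
```

```text
pos [0.504  0.2033 0.12  ] yaw 41.2 tilt [ 9.e-04 -1.e-03 -1.e+00] local d mm [ 0.  11.5 -0.5] units [ 0.      0.0382 -0.0018] n62 0.18360203514862813 rot deg [-0.   -0.    0.08] units [-0.0001 -0.0002  0.0026] q6 -0.52 t 16.55
[-1.06709141 -1.05637699  0.03412436] [0.02957163 0.04540991 0.02405313]
circle [500.31 207.45] 29.47
27 ((478.9535217285156, 189.4302978515625), (2.805833339691162, 4.622967720031738), 21.565696716308594)
161 ((504.1026306152344, 203.4737548828125), (21.97979164123535, 10.330146789550781), 16.097972869873047)
425 ((501.7767028808594, 202.79702758789062), (48.66206741333008, 38.32866668701172), 24.649131774902344)
```

View pics/w18c.png

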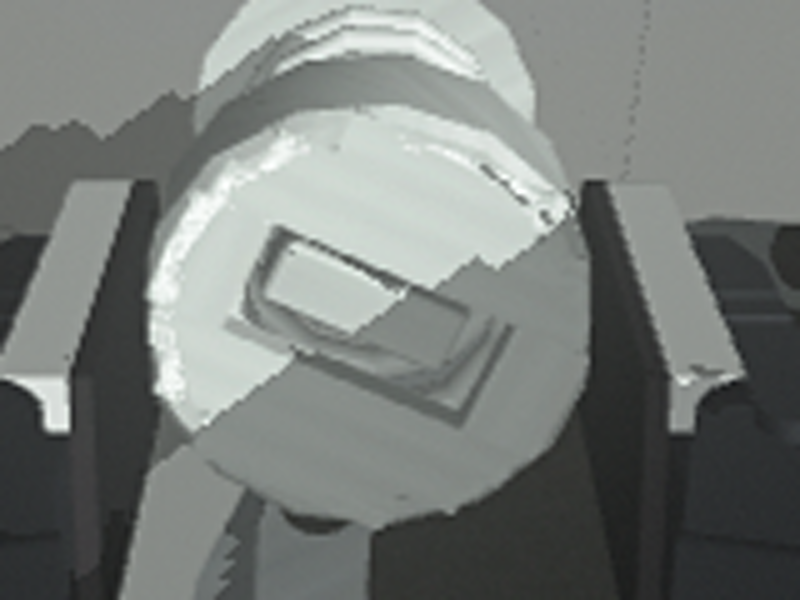

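The bar shows through the slot, parallel to it. I press on.

Call:
arm_command(
  steps=[
    {"hand":0.3,"travel":[0,0.015,0],"rotation":[0,0,0]},
    {"hand":0.3,"travel":[0,0.015,0],"rotation":[0,0,0]},
    {"hand":0.3,"travel":[0,0.005,0],"rotation":[0,0,0]},
  ],
)

```text
time: 16.98
eef_pos: [0.5052, 0.2035, 0.1117]
tcp_rot: [-0.644, 0.291, -0.293, 0.644]
contact_force: [-3.0, -0.4, 7.7]
opening: 0.429
```

Run:
```python
from h import *
im,d,p,T,st=shot('wrist','w19');plan([.5038,.2031,.1085],41.2,st);print(st['contact_force'],st['wrist_torque'])
cv2.imwrite('pics/w19c.png',cv2.resize(im[220:340,200:360],None,fx=5,fy=5,interpolation=cv2.INTER_CUBIC))
P=st['eef_pos'];cupslot(im,d,p,T,P[:2],P[2]-.0125)
```

```text
pos [0.5052 0.2035 0.1117] yaw 41.21 tilt [ 2.5e-03 -9.0e-04 -1.0e+00] local d mm [-0.6  3.2 -1.3] units [-0.002   0.0105 -0.0042] n62 0.05537126933935218 rot deg [-0.07  0.01  0.14] units [-0.0025  0.0003  0.0045] q6 -0.52 t 16.975
[-3.00430695 -0.37598994  7.69630074] [-0.22103091  0.55063982  0.05978127]
circle [501.1  208.04] 29.32
27 ((480.23406982421875, 189.70042419433594), (2.7103562355041504, 4.902219295501709), 13.95839786529541)
240 ((505.4373779296875, 203.1934356689453), (21.986167907714844, 11.350271224975586), 16.07543182373047)
421 ((502.8548583984375, 202.95367431640625), (48.425655364990234, 38.3244743347168), 24.273649215698242)
```

View pics/w19c.png

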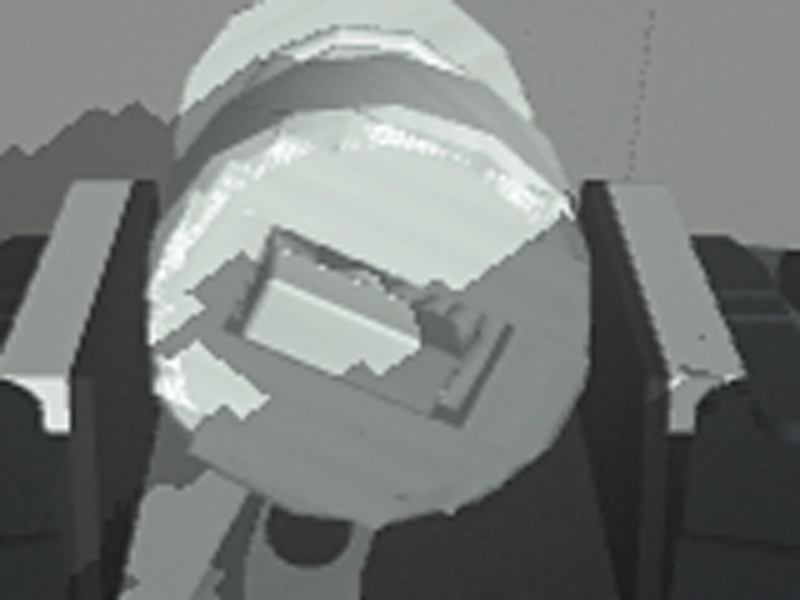

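Reaction is 7.7 N, which matches the spring at this depth, and the head is coming through the slot. A slight re-centre and 3 to 4 mm more.

Call:
arm_command(
  steps=[
    {"hand":0.3,"travel":[-0.004,0.012,-0.006],"rotation":[0,0,0.004]},
    {"hand":0.3,"travel":[-0.001,0.01,-0.002],"rotation":[0,0,0]},
  ],
)

```text
time: 17.27
eef_pos: [0.505, 0.2034, 0.1089]
tcp_rot: [-0.643, 0.29, -0.294, 0.645]
contact_force: [-3.9, -0.6, 9.5]
opening: 0.429
```

Run:
```python
from h import *
im,d,p,T,st=shot('wrist','w20');plan([.5038,.2031,.1078],41.2,st);print(st['contact_force'],st['wrist_torque'])
cv2.imwrite('pics/w20c.png',cv2.resize(im[220:340,200:360],None,fx=5,fy=5,interpolation=cv2.INTER_CUBIC))
P=st['eef_pos'];cupslot(im,d,p,T,P[:2],P[2]-.0125)
```

```text
pos [0.505  0.2034 0.1089] yaw 41.23 tilt [ 0.0067  0.0012 -1.    ] local d mm [-0.5  1.1 -1.1] units [-0.0018  0.0036 -0.0036] n62 0.0260712426166586 rot deg [-0.33  0.03  0.2 ] units [-0.0111  0.001   0.0067] q6 -0.52 t 17.275
[-3.93817985 -0.59898681  9.51386691] [-0.20975864  0.65049289  0.01030423]
circle [501.11 207.76] 29.39
24 ((480.0730895996094, 189.45440673828125), (2.8413383960723877, 4.274110794067383), 18.27374839782715)
205 ((505.5376281738281, 202.44537353515625), (22.04091453552246, 12.827523231506348), 15.976202011108398)
414 ((502.7765197753906, 202.8419647216797), (48.452362060546875, 38.14933776855469), 24.289400100708008)
```

View pics/w20c.png

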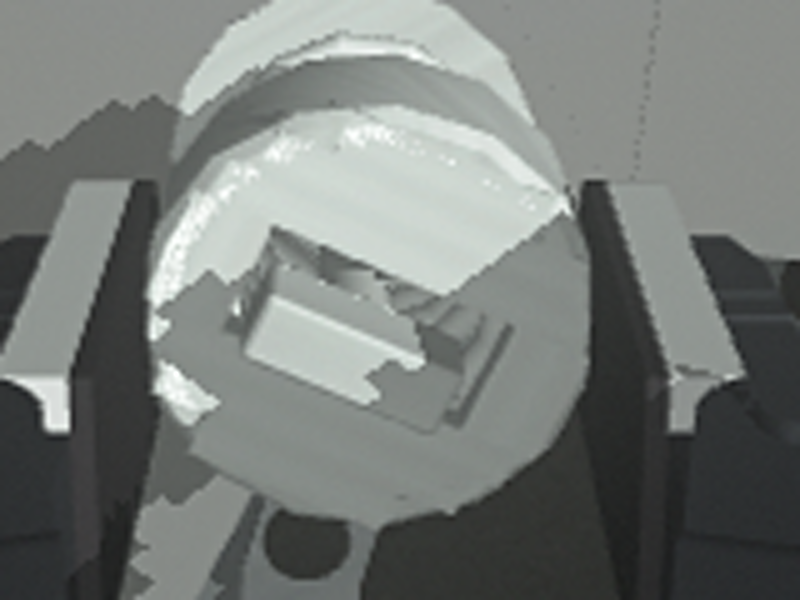

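Call:
arm_command(
  steps=[
    {"hand":0.3,"travel":[-0.006,0.008,-0.006],"rotation":[-0.01,0,0.006]},
    {"hand":0.3,"travel":[-0.001,0.004,-0.001],"rotation":[0,0,0]},
  ],
)

```text
time: 17.58
eef_pos: [0.5051, 0.2036, 0.1097]
tcp_rot: [-0.643, 0.289, -0.294, 0.645]
contact_force: [-4.2, -2.1, 7.7]
opening: 0.428
```

Run:
```python
from h import *
st=ctrl.get_state();plan([.5038,.2031,.1078],41.2,st);print(st['contact_force'],st['wrist_torque'])
```

```text
pos [0.5051 0.2036 0.1097] yaw 41.27 tilt [ 7.e-03 -4.e-04 -1.e+00] local d mm [-0.5  1.9 -1.3] units [-0.0016  0.0065 -0.0043] n62 0.03794316832544487 rot deg [-0.28  0.07  0.28] units [-0.0095  0.0024  0.0093] q6 -0.52 t 17.575
[-4.18230021 -2.14452256  7.73366011] [-0.36165467  0.71385767 -0.0332495 ]
```

Call:
arm_command(
  steps=[
    {"hand":0.3,"travel":[-0.004,0.014,-0.004],"rotation":[0,0,0]},
    {"hand":0.3,"travel":[0,0.006,0],"rotation":[0,0.1,0]},
    {"hand":0.3,"travel":[0,0.005,0],"rotation":[0,0.2,0]},
  ],
)

```text
time: 17.95
eef_pos: [0.5065, 0.2033, 0.1088]
tcp_rot: [-0.618, 0.338, -0.346, 0.62]
contact_force: [-2.8, -2.6, 9.4]
opening: 0.429
```

Run:
```python
from h import *
im,d,p,T,st=shot('wrist','w21');plan([.5038,.2031,.1078],-44,st);print(st['contact_force'],st['wrist_torque'])
cv2.imwrite('pics/w21c.png',cv2.resize(im[220:340,200:360],None,fx=5,fy=5,interpolation=cv2.INTER_CUBIC))
```

```text
pos [0.5065 0.2033 0.1088] yaw 32.12 tilt [ 0.0119 -0.0028 -0.9999] local d mm [-1.3  0.9 -2.4] units [-0.0044  0.0031 -0.008 ] n62 0.046458288579869285 rot deg [-0.75 76.12  0.09] units [-0.025   2.5372  0.0031] q6 -0.36 t 17.95
[-2.75849955 -2.64056627  9.440767  ] [-0.43022494  0.53126418  0.00258457]
```

View pics/w21c.png

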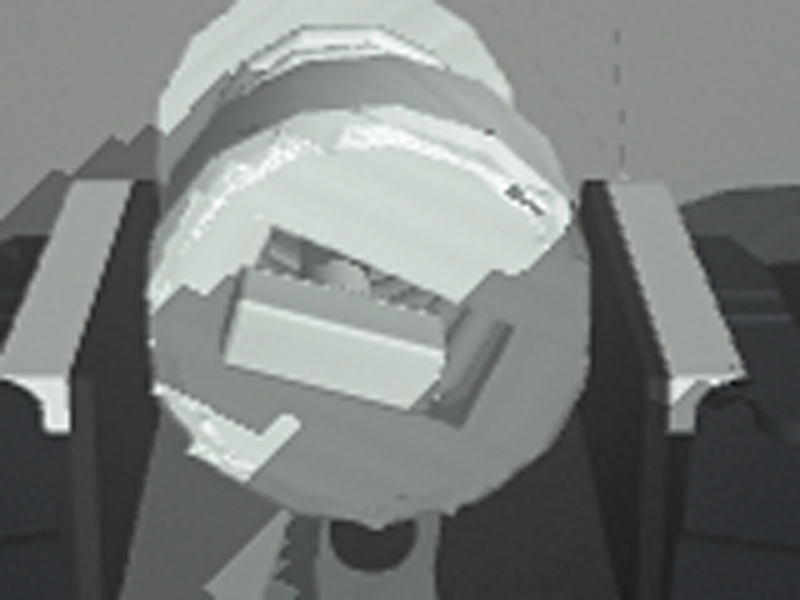

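The slot has turned 9° relative to the bar and the head is proud of the plate. I continue the turn, correcting the drift in x.

Call:
arm_command(
  steps=[
    {"hand":0.3,"travel":[-0.006,0.007,-0.01],"rotation":[-0.025,0.3,0]},
    {"hand":0.3,"travel":[-0.004,0.006,-0.008],"rotation":[0,0.33,0]},
    {"hand":0.3,"travel":[-0.001,0.006,-0.005],"rotation":[0,0.33,0]},
  ],
)

```text
time: 18.38
eef_pos: [0.5053, 0.203, 0.1106]
tcp_rot: [-0.509, 0.483, -0.496, 0.511]
contact_force: [-2.7, -2.1, 8.4]
opening: 0.428
```

Run:
```python
from h import *
im,d,p,T,st=shot('wrist','w22');plan([.5038,.2031,.1078],-44,st);print(st['contact_force'],st['wrist_torque'])
cv2.imwrite('pics/w22c.png',cv2.resize(im[220:340,200:360],None,fx=5,fy=5,interpolation=cv2.INTER_CUBIC))
```

```text
pos [0.5053 0.203  0.1106] yaw 2.33 tilt [ 0.0153 -0.0099 -0.9998] local d mm [-0.2  2.8 -1.6] units [-0.0007  0.0094 -0.0052] n62 0.0515245923621965 rot deg [-1.05 46.33  0.23] units [-0.0349  1.5442  0.0076] q6 0.17 t 18.375
[-2.70547652 -2.09401242  8.36613838] [-0.26405908  0.4643133   0.08350844]
```

View pics/w22c.png

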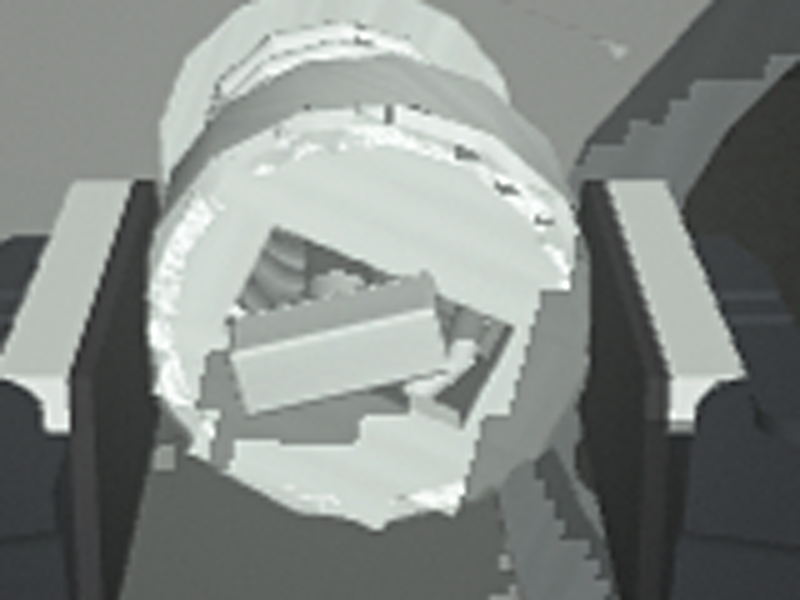

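The bar now crosses the slot edges above the plate, about 39° across. I keep turning.

Call:
arm_command(
  steps=[
    {"hand":0.3,"travel":[0,0.012,-0.006],"rotation":[-0.03,0.33,0.005]},
    {"hand":0.3,"travel":[0,0.009,-0.003],"rotation":[0,0.33,0]},
    {"hand":0.3,"travel":[0,0.008,-0.002],"rotation":[-0.01,0.33,0]},
    {"hand":0.3,"travel":[0,0.007,-0.002],"rotation":[0,0.33,0]},
  ],
)

```text
time: 18.92
eef_pos: [0.5061, 0.2033, 0.1083]
tcp_rot: [0.306, -0.635, 0.64, -0.306]
contact_force: [-4.2, -3.6, 10.1]
opening: 0.427
```

Run:
```python
from h import *
im,d,p,T,st=shot('wrist','w23');plan([.5038,.2031,.1078],-44,st);print(st['contact_force'],st['wrist_torque'])
cv2.imwrite('pics/w23c.png',cv2.resize(im[220:340,200:360],None,fx=5,fy=5,interpolation=cv2.INTER_CUBIC))
```

```text
pos [0.5061 0.2033 0.1083] yaw -38.7 tilt [ 0.0024 -0.0058 -1.    ] local d mm [ 1.6  0.5 -1.6] units [ 0.0054  0.0018 -0.0055] n62 0.038055541083199376 rot deg [-0.32  5.3   0.16] units [-0.0108  0.1768  0.0054] q6 0.88 t 18.925
[-4.1969645  -3.58319275 10.07384127] [-0.4908297   0.81976159  0.06098134]
```

View pics/w23c.png

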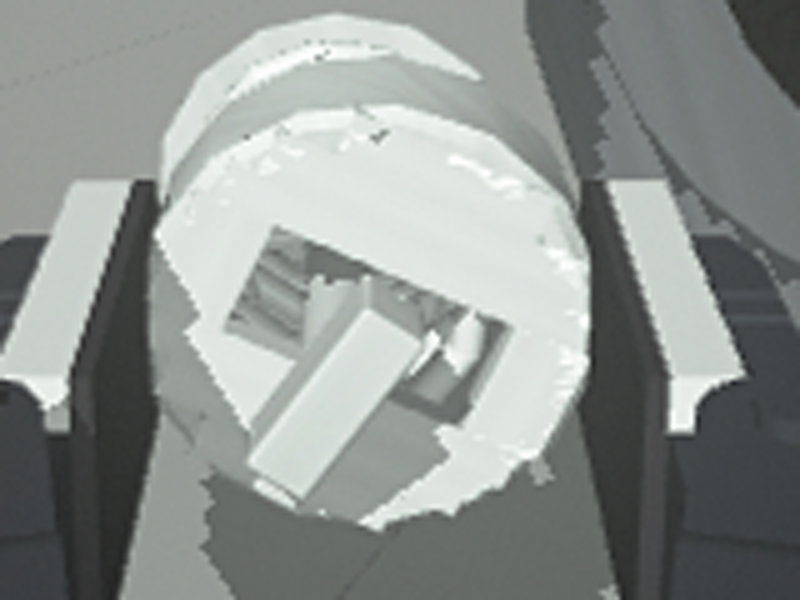

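80° across. I centre the cup on the pin a bit better, finish the turn, and ease up so the plate seats under the head.

Call:
arm_command(
  steps=[
    {"hand":0.3,"travel":[0.01,0.006,-0.01],"rotation":[-0.01,0.17,0]},
    {"hand":0.3,"travel":[0.008,0.004,-0.008],"rotation":[0,0,0]},
    {"hand":0.3,"travel":[0.004,0,-0.004],"rotation":[0,0,0]},
  ],
)

```text
time: 19.35
eef_pos: [0.5042, 0.2031, 0.1118]
tcp_rot: [0.269, -0.649, 0.654, -0.281]
contact_force: [4.6, 0.3, -6.5]
opening: 0.425
```

Run:
```python
from h import *
im,d,p,T,st=shot('wrist','w24');plan([.5038,.2031,.1115],-44,st);print(st['contact_force'],st['wrist_torque'])
cv2.imwrite('pics/w24c.png',cv2.resize(im[220:340,200:360],None,fx=5,fy=5,interpolation=cv2.INTER_CUBIC))
```

```text
pos [0.5042 0.2031 0.1118] yaw -44.24 tilt [ 1.870e-02 -6.000e-04 -9.998e-01] local d mm [ 0.3  0.3 -0.3] units [ 0.001   0.0011 -0.0009] n62 0.008220824060592803 rot deg [-0.79 -0.24 -0.72] units [-0.0264 -0.0079 -0.0239] q6 0.97 t 19.35
[ 4.60847718  0.27696598 -6.45135346] [ 0.00965011 -0.67790164  0.01662937]
```

View pics/w24c.png

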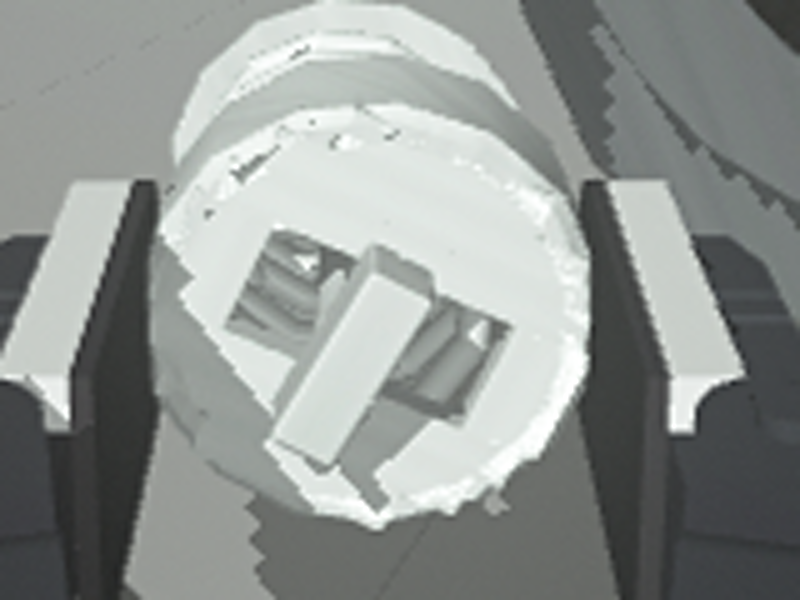

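The cup is centred, with the bar spanning the slot fully at about 85°. The head now holds the plate down (net force -6.5 N). I ease off and release.

Call:
arm_command(
  steps=[
    {"hand":0.3,"travel":[0,0.003,0],"rotation":[-0.02,0,-0.02]},
    {"hand":0.5,"travel":[0,0,0],"rotation":[0,0,0]},
    {"hand":0.62,"travel":[0,0,0],"rotation":[0,0,0]},
    {"hand":0.62,"travel":[0,0,0],"rotation":[0,0,0]},
  ],
)

```text
time: 19.9
eef_pos: [0.5022, 0.2031, 0.109]
tcp_rot: [-0.276, 0.652, -0.651, 0.274]
contact_force: [1.4, 0.1, -0.6]
opening: 0.619
```

Run:
```python
from h import *
im,d,p,T,st=shot('wrist','w25');plan([.5038,.2031,.1115],-44,st);print(st['contact_force'],st['wrist_torque'])
cv2.imwrite('pics/w25c.png',cv2.resize(im[220:340,200:360],None,fx=5,fy=5,interpolation=cv2.INTER_CUBIC))
```

```text
pos [0.5022 0.2031 0.109 ] yaw -44.24 tilt [-0.0035 -0.0013 -1.    ] local d mm [-1.2 -2.5  1.1] units [-0.0038 -0.0082  0.0038] n62 0.04719895149367566 rot deg [ 0.09 -0.24  0.19] units [ 0.003  -0.0081  0.0064] q6 0.97 t 19.9
[ 1.44131988  0.06089322 -0.63065969] [ 0.00684967  0.01631863 -0.03930066]
```

View pics/w25c.png

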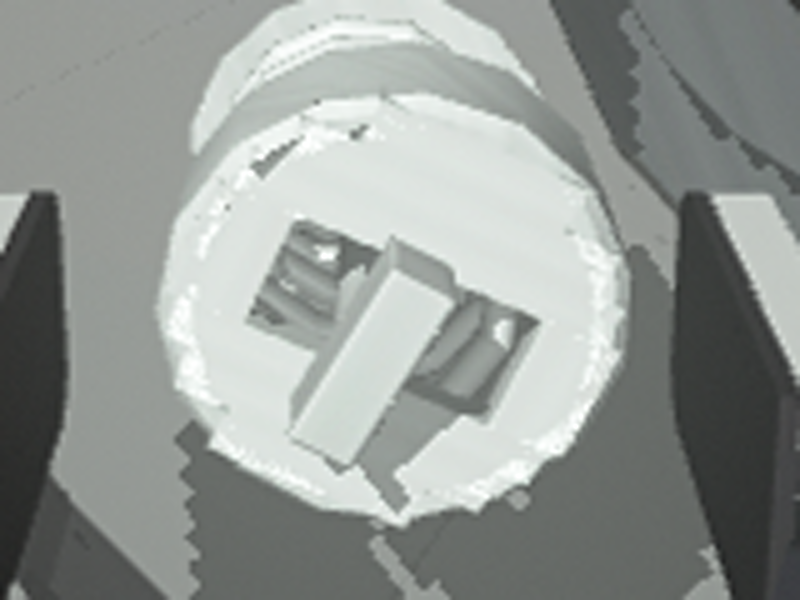

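The cup stays locked with the fingers clear of it. I retreat straight up.

Call:
arm_command(
  steps=[
    {"hand":0.62,"travel":[0,-0.06,0],"rotation":[0,0,0]},
    {"hand":0.62,"travel":[0,-0.15,0],"rotation":[0,0,0]},
    {"hand":0.62,"travel":[0,-0.2,0],"rotation":[0,0,0]},
    {"hand":0.62,"travel":[0,-0.05,0],"rotation":[0,0,0]},
    {"hand":0.62,"travel":[0,0,0],"rotation":[0,0,0]},
    {"hand":0.62,"travel":[0,0,0],"rotation":[0,0,0]},
  ],
)

```text
time: 20.7
eef_pos: [0.5014, 0.2033, 0.2534]
tcp_rot: [-0.277, 0.652, -0.651, 0.273]
contact_force: [-0.1, -0.7, -0.1]
opening: 0.617
```

Run:
```python
from h import *
im,d,p,T,st=shot('wrist','w26');plan([.5038,.2031,.1115],-44,st);print(st['contact_force'])
C=cloud(d,p,T)
r=np.hypot(C[...,0]-.504,C[...,1]-.203); q=C[(r<.019)&(d>0)]
h,e=np.histogram(q[:,2],np.arange(.055,.112,.002)); print([(round(a,3),int(b)) for a,b in zip(e,h) if b])
cupslot(im,d,p,T,(.504,.203),.0985)
k=C[(r<.02)&(d>0)&(C[...,2]>.1025)]; print(cv2.minAreaRect((k[:,:2]*1000).astype(np.float32)),np.median(k[:,2]))
tp=C[(r<.019)&(d>0)&(C[...,2]>.094)&(C[...,2]<.1015)]; A=np.c_[tp[:,:2],np.ones(len(tp))]; print('plane tilt deg',np.degrees(np.linalg.lstsq(A,tp[:,2],rcond=None)[0][:2]))
x,y=proj([.504,.203,.1],p,T).astype(int)
cv2.imwrite('pics/w26c.png',cv2.resize(im[y-60:y+60,x-80:x+80],None,fx=5,fy=5,interpolation=cv2.INTER_CUBIC))
im,*_=shot('top','top1'); im2,*_=shot('side','side1')
cv2.imwrite('pics/side1c.png',cv2.resize(im2[90:210,120:280],None,fx=5,fy=5,interpolation=cv2.INTER_CUBIC))
```

```text
pos [0.5014 0.2033 0.2534] yaw -44.22 tilt [-0.005  -0.0013 -1.    ] local d mm [ -2.2 141.9   2.3] units [-0.0072  0.473   0.0075] n62 2.270984957029704 rot deg [ 0.15 -0.22  0.25] units [ 0.0051 -0.0075  0.0084] q6 0.97 t 20.7
[-0.14037138 -0.6504307  -0.12677224]
[(np.float64(0.059), 75), (np.float64(0.061), 101), (np.float64(0.063), 23), (np.float64(0.065), 8), (np.float64(0.067), 1), (np.float64(0.069), 10), (np.float64(0.071), 7), (np.float64(0.073), 3), (np.float64(0.075), 5), (np.float64(0.077), 16), (np.float64(0.079), 3), (np.float64(0.081), 1), (np.float64(0.083), 10), (np.float64(0.085), 15), (np.float64(0.087), 6), (np.float64(0.089), 5), (np.float64(0.091), 7), (np.float64(0.093), 41), (np.float64(0.095), 138), (np.float64(0.097), 996), (np.float64(0.099), 72), (np.float64(0.101), 10), (np.float64(0.103), 113), (np.float64(0.105), 52)]
circle [506.28 202.05] 19.62
9 ((506.3253173828125, 192.48355102539062), (2.304203987121582, 2.96584153175354), 0.1280384063720703)
91 ((503.22589111328125, 201.94993591308594), (19.028696060180664, 23.018081665039062), 16.27329444885254)
134 ((506.371826171875, 202.61358642578125), (37.750579833984375, 37.64854431152344), 45.78315353393555)
((510.2333984375, 208.06552124023438), (23.035144805908203, 27.945087432861328), 81.96263122558594) 0.310097370733885
plane tilt deg [0.417964   0.18253233]
```

View pics/w26c.png

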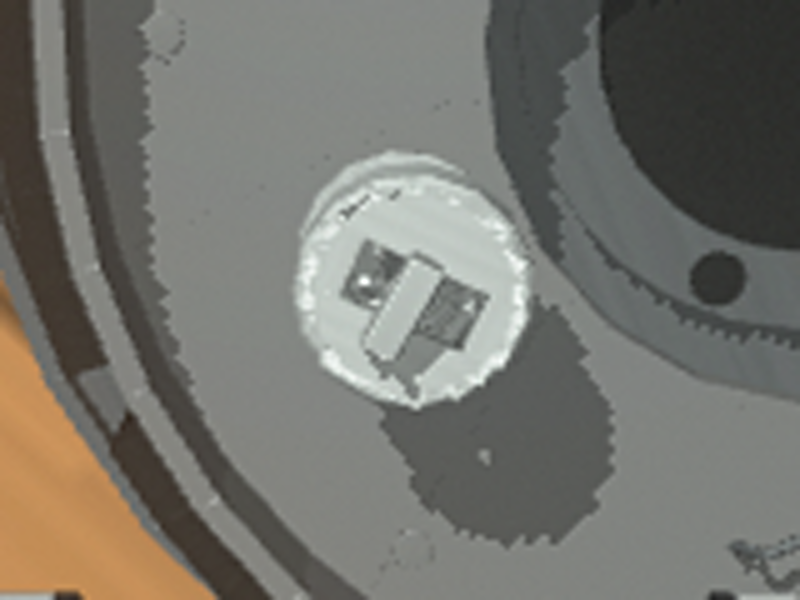

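View pics/top1.png

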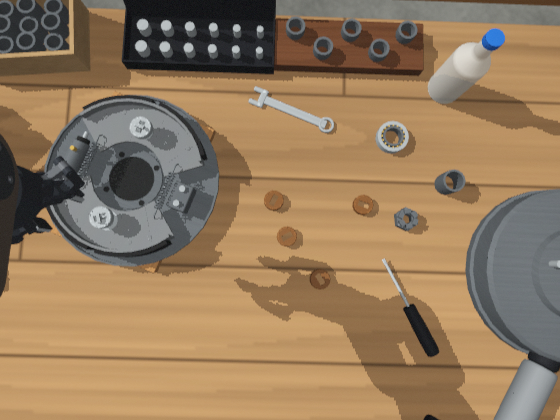

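Run:
```python
from h import *
L=np.load('last_wrist.npz');d=L['d'];T=L['T'];p=ctrl.camera_params('wrist');C=cloud(d,p,T)
r=np.hypot(C[...,0]-.504,C[...,1]-.203)
m=((r<.02)&(C[...,2]>.1025)&(C[...,2]<.112)&(d>0)).astype(np.uint8);n,l,s,c=cv2.connectedComponentsWithStats(m)
for i in range(1,n):
    if s[i][4]>20: q=C[l==i]; print(cv2.minAreaRect((q[:,:2]*1000).astype(np.float32)),np.median(q[:,2]))
t=(r<.022)&(C[...,2]>.0955)&(C[...,2]<.1005)&(d>0); q=C[t]; print(cv2.minEnclosingCircle((q[:,:2]*1000).astype(np.float32)),np.median(q[:,2]))
from plant import ctrl
print(ctrl.get_state()['time'])
```

```text
((504.09814453125, 203.109619140625), (17.124919891357422, 6.299332618713379), 15.476120948791504) 0.10466902787660035
((506.0231628417969, 202.32752990722656), 19.5018253326416) 0.0978698517599943
20.85
```

View pics/side1c.png

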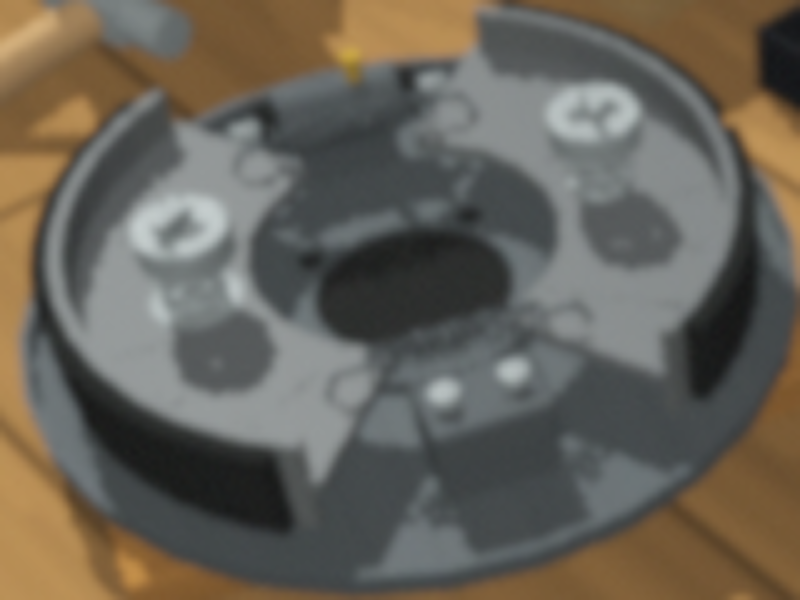

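Run:
```python
from h import *
print(ctrl.sign_off(), ctrl.get_state()['time'])
```

```text
the job is handed in; nothing more can be done
the job is handed in; nothing more can be done
```

The near shoe's hold-down is fitted and handed in at about 21 s. Sign-off gave no verdict.

- **Spring:** I threaded it bent end down over the T-head. Its bent wire already lay within about 1° of the bar, so it passed without snagging. It was seated on the shoe with about 3 N before I let go.
- **Cup:** I put the silver cup on with its slot along the bar and pressed it past the head at about 10 N. I then turned it about 85° and released it.

**Last checks:**
- The plate is level to about 0.4° and sits 6.8 mm below the pin top, where 7 mm is expected.
- The bar lies across both long edges of the slot.
- The gripper is about 150 mm above, touching nothing.
- The last top view shows the nut, the bearing and the brown cups apparently where they were.

**One imperfect point:** the cup sits about 2 mm off the pin's axis. That is close to the slot's 2.25 mm of side play, so I work out only about 1 mm of overlap under one end of the bar. I left it there instead of disturbing the lock.

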